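Charge a grinding jar from a lipped scoop

ROBOT

A 6-joint arm with a two-finger parallel gripper is mounted at the origin on a cart in front of the work surface, level with it; the furniture and walls round the work are solid. World frame = base frame: x ahead of the robot, y to its left, z up, the work surface at z = 0. Lengths are in m, angles in rad, forces in N, time in s.
With the tool pointing down it reaches from about 0.425 to 0.95 m from the base axis. Payload 3.5 kg.
Tool frame: the origin (TCP) lies midway between the tips of the shut fingers; the grasp point (between the pads) lies 19 mm behind it; z points along the fingers, y is the direction in which the jaws open and shut (so a half turn about z gives the same grasp; the last joint's range is limited). The gripper opens to 85 mm and grips with 20 to 120 N. Pads are 22 mm wide; open, the fingers measure 114 mm over their backs; the gripper's body (76 mm by 85 mm) begins 54 mm behind the grasp point. The pads swing forward as they close: fully open they stand 13 mm farther back than shut.
Start: joints at [-1.455, 0.286, 1.577, -0, 1.279, -0.15], TCP at [0.177, -0.651, 0.231] pointing down, gripper open.
Joint ranges: [-2.77, 2.77], [-0.9, 2.22], [0.21, 2.48], [-1.53, 4.67], [0.24, 2.81], [-2.84, 2.84]. Speed limits (rad/s): [2.79, 2.79, 3.14, 3.14, 3.14, 3.14].

INTERFACE

Orientations are given as a unit quaternion [x, y, z, w].
In Python, from plant import ctrl gives the robot as it stands.
- The arm moves only by the tool apply_moves, never from a script. Its argument "moves" is a list that holds one entry, the list of rows, each a list of 7 numbers: the shift along the tool's x, y, z in m, then the turn, a rotation vector about the tool's x, y, z in degrees, then the gripper's target within -1 to 1 (shut at 1, half-way at 0, fully open at -1). In form: [[[tx, ty, tz, ax, ay, az, hand], ...]]. A call has 1 to 12 rows; each row shifts and turns the pose as measured when the row begins, along the tool's axes as they then stand; what a row does not reach is not made up. A row lasts 1/10 s, in which the tool goes at most 50 mm and 8.59 degrees, less where a joint would pass 70% of its speed; a pose out of reach is approached as far as the arm can. A call with a gripper value outside its range is refused whole. The fingers move at their own pace and stop on an object; "force" is the grip in N (left out, the last holds). Time passes only in rows, so rows that do not move let the fingers close. It gives the time, the measured TCP pose, the force and the opening at its end, in the units of the state.
- ctrl.get_state(): the state, without advancing time (a new reading comes with each control period).
- ctrl.read_camera(name): name is "scene" or "top" or "wrist"; returns the picture (400x640x3 uint8, red, green, blue); there is no depth.
- ctrl.get_calibration(name): a dict with "camera_matrix" (3x3 intrinsics, pixels), "k1" (the pictures are not rectified: a ray, as slopes to the right and down, at radius r is drawn at 1 + k1 r^2 times it, then the intrinsics apply), "cam_to_world" (4x4, takes a point from camera to world coordinates). Camera axes: x right, y up, looking along -z (the intrinsics and any distortion apply to the point x, -y, -z); pixel columns grow to the right and rows downward; lengths in m; the calibration is good to about 2 mm. A picture is of the moment at which its call begins: read the wrist's pose just before it. get_calibration takes no time and is no camera call; for the wrist camera it gives the pose at the moment of the call.
- ctrl.sign_off(): hands the job in, once; it reports no verdict.
The state is a dict: "time": time; "qpos": joint angles; "dq": joint speeds; "joint_efforts": joint torques, N m; "eef_pos": TCP position; "tcp_rot": TCP orientation; "contact_force": force on the tool from outside, world axes, zero at the start; "wrist_torque": the same for the moment, N m; "opening": opening from 0.0 (shut) to 1.0 (fully open).
Only numpy, scipy, OpenCV 4.12 (cv2) and the standard library are available. Lean on these libraries where they do the work, as an engineer would, in place of code of your own. Each camera call takes 0.05 s, during which the arm holds its last target. There are 200 camera calls.

TASK

Charge the grinding jar: take the loose lid off and lay it on the worktop, then carry the scoop over, rest the lip of its spout just inside the jar's narrow mouth while the scoop is still level, and only then tip it so that all three balls run into the jar. No ball may drop on the worktop. Finally stand the empty scoop upright on the worktop; leave the jar standing where it is and do not disturb the other things.

Things in the scene. Friction and masses are not known exactly. Their poses are not given: they have to be found in the camera images.
- jar_mouth (a point): Centre of the mouth of the round steel grinding jar, at its rim, 120 mm above its underside; z axis up. The jar stands loose (0.7 kg): body 76 mm in diameter up to 78 mm, narrowing to a neck 52 mm (rim 56 mm) outside and 42 mm inside, hollow. The lid covers the mouth at the start.
- lid_knob (a point): The jar's black lid, lying loose in its mouth (90 g, lifts off): a disc 62 mm in diameter, 6 mm thick, on the rim; below it a plug 34 mm in diameter, 6 mm deep; on top a round knob 30 mm in diameter whose top is 30 mm above the disc. This point is on the axis in the knob's wide part, 22 mm above the disc's upper face, 34 mm above the plug's underside; z axis up.
- scoop_handle (a point): Centre of the handle bar (grip here; centre of mass nearly below) of a 160 mm long aluminium scoop standing loose, 160 g, holding the balls. Axes: spout along -x, z up. The bar runs along x, 14 mm wide (y), 18 mm high (z), from 25 mm before (-x) to 50 mm behind this point, which is 92 mm above the scoop's underside. Below it is a bowl with 40 mm high walls, 34 mm wide outside, 28 inside.
- scoop_lip (a point): Middle of the lower edge of the lip (31 mm wide) at the tip of the scoop's spout: 108 mm before (-x) and 85 mm below the handle point. Same axes. From the bowl a ramp rises at 25 degrees to a crest; beyond it the spout, a channel 42 mm long and 25 mm wide inside with 14 mm walls, falls at 25 degrees to the lip. Balls stay in below 20 degrees of dip and run out at 40 or more.
- ball0_center (a point): Centre of white ceramic grinding ball 0, 20 mm in diameter, 30 g, loose in the scoop's bowl at the start.
- ball1_center (a point): Centre of white ceramic grinding ball 1, 20 mm in diameter, 30 g, loose in the scoop's bowl at the start.
- ball2_center (a point): Centre of white ceramic grinding ball 2, 20 mm in diameter, 30 g, loose in the scoop's bowl at the start.
- vial: Bystander: white vial, 21 mm in diameter, 57 mm tall, standing among the task's things; origin at the centre of its underside. Leave it alone.
Mind the look-alikes: they are no part of the job. Of the things like the part that bears lid_knob, leave any that is yellow; of the rest the smaller one is meant.

How it is judged:
On the way, in this order (a step that is already met when the one before it is completed fails the run):
1. the lid is off the jar and down on the worktop (horizontal distance between lid_knob and jar_mouth above 0.07 m and height (world z) of lid_knob below 0.045 m), for 0.2 s.
2. the spout's lip is just inside the jar's mouth while the scoop is still level (within 17 degrees) and holds all the balls (horizontal distance between scoop_lip and jar_mouth below 0.018 m and z of scoop_lip in the frame of jar_mouth below 0.001 m and angle between scoop_handle's own z axis and vertical below 0.3 rad and distance between each of ball0_center, ball1_center, ball2_center and scoop_handle below 0.1 m), for 0.2 s.
3. all three balls are inside the jar (horizontal distance between each of ball0_center, ball1_center, ball2_center and jar_mouth below 0.034 m and z of each of ball0_center, ball1_center, ball2_center in the frame of jar_mouth below -0.025 m and height (world z) of each of ball0_center, ball1_center, ball2_center above 0.013 m), for 0.3 s.
At the end, for the whole second after the job is handed in: All three balls lie inside the jar; the jar stands upright on the worktop, the scoop stands upright (within 6 degrees) with its underside on the worktop (within 5 mm), the lid lies on the worktop clear of the jar, and everything is let go (all of step 3 and angle between jar_mouth's own z axis and vertical below 0.08 rad and height (world z) of jar_mouth below 0.124 m and angle between scoop_handle's own z axis and vertical below 0.1 rad and height (world z) of scoop_handle below 0.097 m and horizontal distance between lid_knob and jar_mouth above 0.06 m and height (world z) of lid_knob below 0.045 m); the robot touches nothing.
It fails at once if a ball drops on the worktop (height (world z) of any of ball0_center, ball1_center, ball2_center below 0.013 m).
It fails at once if the jar is tipped by more than 14 degrees or shifted by more than 40 mm (angle between jar_mouth's own z axis and vertical above 0.25 rad or distance of jar_mouth from where it was at the start of the episode above 0.04 m).
It fails at once if the vial is moved by more than 30 mm (distance of vial from where it was at the start of the episode above 0.03 m).
It also fails if it takes over 69 s, if anything falls off the work surface, if the arm or the gripper's body presses on something with over 40 N, if the wrist force passes 120 N, or if a joint passes its speed limit or range.

## Working session

There is one attempt and no reset: what is moved stays moved. The work goes in short steps, Python scripts to look and compute and a tool call to move; the robot and the scene stay as the last step left them, time stands still between calls to the robot, and variables do not carry over. Pictures are saved under pics/ and viewed, about 8 in all and at most 12, crops included, and the job is handed in when it is done.

Besides the shell and the picture viewer there is one more tool, called after ">>>" by a JSON object that holds its "fn" and its "kwargs". apply_moves: Moves the arm, as the interface text tells. Its arguments: {"type":"object","properties":{"moves":{"type":"array","items":{"type":"array","items":{"type":"array","items":{"type":"number"}}}},"force":{"type":"number"}},"required":["moves"]}

```bash
mkdir -p pics; ls; cat > h.py <<'E'
import numpy as np, cv2
from plant import ctrl
from scipy.spatial.transform import Rotation as R
def snap(n,f):
    c=ctrl.get_calibration(n); im=ctrl.read_camera(n)
    cv2.imwrite('pics/'+f+'.png',cv2.cvtColor(im,cv2.COLOR_RGB2BGR)); np.savez('pics/'+f+'.npz',K=c['camera_matrix'],k=c['k1'],T=c['cam_to_world']); return im
def ld(f): d=np.load('pics/'+f+'.npz'); return d['K'],float(d['k']),d['T']
def ray(f,u,v):
    K,k,T=ld(f); p=cv2.undistortPoints(np.array([[[u,v]]],float),K,np.array([k,0,0,0.]),criteria=None) if 0 else None
    d=np.array([(u-K[0,2])/K[0,0],(v-K[1,2])/K[1,1]]); x=d.copy()
    for _ in range(30): x=d/(1+k*(x@x))
    r=T[:3,:3]@np.array([x[0],-x[1],-1]); return T[:3,3],r
def atz(f,u,v,z):
    o,r=ray(f,u,v); return o+r*(z-o[2])/r[2]
def tri(obs):
    A=np.zeros((3,3));b=np.zeros(3)
    for f,u,v in obs:
        o,r=ray(f,u,v); r=r/np.linalg.norm(r); P=np.eye(3)-np.outer(r,r);A+=P;b+=P@o
    return np.linalg.solve(A,b)
def proj(f,p):
    K,k,T=ld(f); c=T[:3,:3].T@(np.array(p)-T[:3,3]); x=np.array([c[0],-c[1]])/-c[2]; x=x*(1+k*(x@x)); return K[0,0]*x[0]+K[0,2],K[1,1]*x[1]+K[1,2]
def crop(f,x0,y0,x1,y1,s,g): 
    im=cv2.imread('pics/'+f+'.png')[y0:y1,x0:x1]; cv2.imwrite('pics/'+g+'.png',cv2.resize(im,None,fx=s,fy=s,interpolation=cv2.INTER_CUBIC))
E
python3 - <<'E'
from h import *
for n in('scene','top','wrist'): snap(n,n+'0'); K,k,T=ld(n+'0'); print(n,K[0,0],k,T[:3,3].round(3))
a=[cv2.imread(f'pics/{n}0.png') for n in('scene','top')]
cv2.imwrite('pics/st.png',cv2.resize(np.vstack(a),None,fx=.75,fy=.75)) 
print(ctrl.get_state())
E
```

```text
pics
scene 505.99356997568344 -0.16268620767812786 [0.191 0.877 0.766]
top 488.4856541615356 -0.13156661523943128 [0.419 0.398 1.173]
wrist 305.4385060258572 -0.052838138651556205 [ 0.252 -0.63   0.372]
{'time': 0.15, 'qpos': array([-1.45500708e+00,  2.87011779e-01,  1.57784346e+00,  2.99152358e-05,
        1.27858095e+00, -1.50010851e-01]), 'dq': array([ 0.00087252, -0.00308559, -0.00299431, -0.00043193, -0.00081179,
       -0.00050043]), 'joint_efforts': array([ 2.04240765e-03, -4.06600463e+01, -2.93139768e+01, -6.34970161e-05,
        3.91836860e-03,  6.76047421e-06]), 'eef_pos': array([ 0.17727923, -0.6507796 ,  0.23023036]), 'tcp_rot': array([ 9.91181931e-01,  1.32504829e-01,  3.00889207e-05, -9.21390258e-04]), 'contact_force': array([0.47643799, 0.08623941, 0.21902972]), 'wrist_torque': array([0.00432824, 0.00080933, 0.00188342]), 'opening': 1.0005803645953997}
```

View pics/scene0.png

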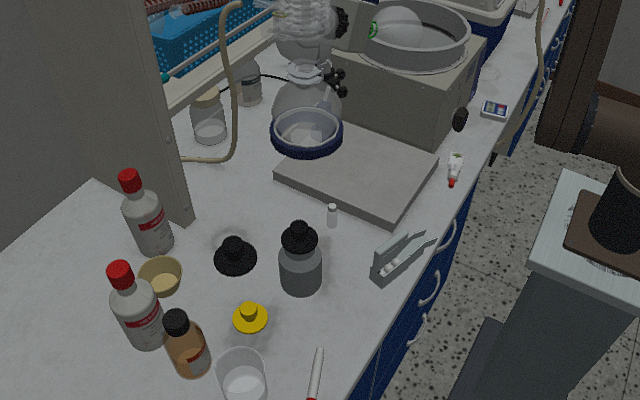

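View pics/top0.png

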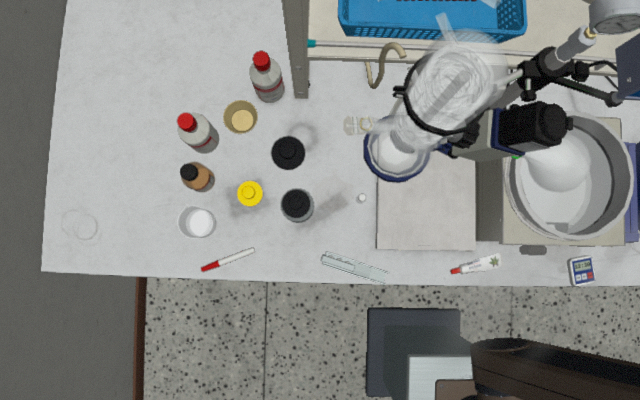

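Candidates for the lid: a black lid on the jar (scene 299,235), a larger black lid lying on the table (235,256), and a yellow one (250,317). The jar's lid is the smaller black one, so that's my choice, and I'll check it in a close crop.

```bash
python3 - <<'E'
from h import *
crop('scene0',200,195,450,305,3.2,'a'); crop('top0',240,130,400,290,3.2,'b')
a=cv2.imread('pics/a.png');b=cv2.imread('pics/b.png')
crop('scene0',200,195,450,305,3.2,'sc')
crop('top0',240,180,400,290,5,'tc')
for n,u,v in(('top0',297,205),('top0',355,267),('top0',362,198),('top0',288,152)): print(n,u,v,atz(n,u,v,.05))
for n,u,v in(('scene0',299,245),('scene0',400,255),('scene0',332,224)): print(n,u,v,atz(n,u,v,.05))
E
```

```text
top0 297 205 [0.49979747 0.43768301 0.05      ]
top0 355 267 [0.36137774 0.3006978  0.05      ]
top0 362 198 [0.52030022 0.28804346 0.05      ]
top0 288 152 [0.62292644 0.46264754 0.05      ]
scene0 299 245 [0.52490152 0.40038951 0.05      ]
scene0 400 255 [0.35787496 0.32422299 0.05      ]
scene0 332 224 [0.49993642 0.32477521 0.05      ]
```

View pics/sc.png

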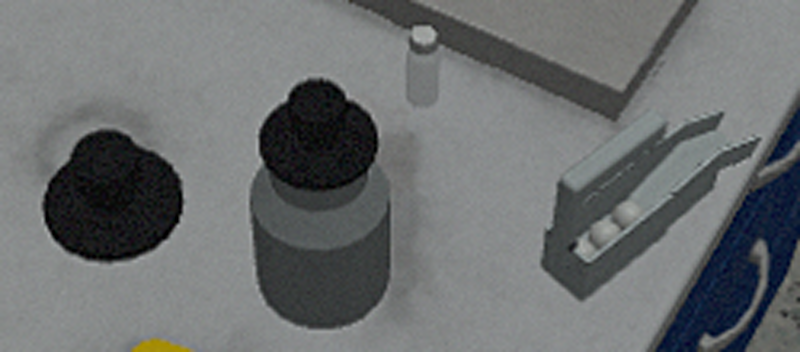

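View pics/tc.png

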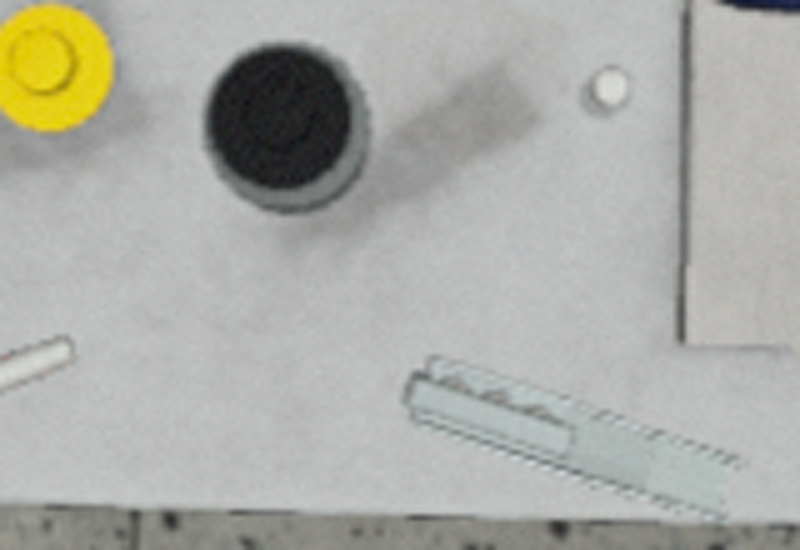

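The crops confirm it: the chosen black lid sits on the jar (top view disc centre ≈ 296,203), and the bigger one lies on the table. The scoop bar runs from ≈(322,258) to (354.6,268.6) in the top view, with its spout to the right (−y).

```bash
python3 - <<'E'
from h import *
s=lambda x,y:('scene0',200+x/3.2,195+y/3.2)
t=lambda x,y:('top0',240+x/5,180+y/5)
print('disc',atz(*t(279,116),.126),atz(*s(319,141),.126),tri([t(279,116),s(319,141)]))
print('knob top',atz(*t(275,113),.156),atz(*s(317,97),.156))
r=atz(*t(410,390),.101);f=atz(*t(573,443),.101);print('bar rear,front',r,f,np.linalg.norm(r-f))
r2=atz(*s(562,182),.101);f2=atz(*s(663,121),.101);print('scene bar',r2,f2)
lip=[atz(*t(742,460),.02),atz(*t(722,520),.02)];print('lip ends',lip)
print('vial',atz(*t(611,85),.057), 'yellow',atz('top0',250,193,.03))
print('knob box',tri([('top0',533,250),('scene0',460,119)]))
print('ring edge z',tri([('top0',568,245),('scene0',455,70)]))
print('edge',atz('top0',320,278,0),atz('top0',60,270,0),'box left',atz('top0',504,245,.2),atz('top0',378,250,.03))
o=proj('top0',[0,0,0]);print(o)
E
```

```text
disc [0.49813049 0.43767932 0.126     ] [0.49535533 0.43988522 0.126     ] [0.4978333  0.43749981 0.12208745]
knob top [0.49707015 0.43824425 0.156     ] [0.49762575 0.43689802 0.156     ]
bar rear,front [0.38169955 0.37771156 0.101     ] [0.36049032 0.30589469 0.101     ] 0.0748832111758724
scene bar [0.38391391 0.37913254 0.101     ] [0.35639563 0.31278316 0.101     ]
lip ends [array([0.34993734, 0.21897977, 0.02      ]), array([0.3216167 , 0.22784654, 0.02      ])]
vial [0.52198876 0.28831162 0.057     ] yellow [0.52632461 0.54997315 0.03      ]
knob box [ 0.40900163 -0.12007976  0.05263631]
ring edge z [ 0.43544971 -0.13976846  0.16871356]
edge [0.33051405 0.37928624 0.        ] [0.32456767 1.02199427 0.        ] box left [0.41916481 0.01024693 0.2       ] [0.40118562 0.24600942 0.03      ]
(np.float64(472.52777240378555), np.float64(416.80527467816864))
```

>>> {"fn": "apply_moves", "kwargs": {"moves": [[[0,-0.035,-0.032,0,0,0,-1],[0,-0.035,-0.032,0,0,0,-1],[0,-0.035,-0.032,0,0,0,-1],[0,-0.035,-0.032,0,0,0,-1],[0,-0.035,-0.032,0,0,0,-1],[0,-0.035,-0.032,0,0,0,-1],[0.046,-0.002,0,0,0,-5.8,-1],[0.046,-0.002,0,0,0,-5.8,-1],[0.046,-0.002,0,0,0,-5.8,-1],[0.046,-0.002,0,0,0,-5.8,-1],[0.046,-0.002,0,0,0,-5.8,-1]]]}}

```text
time: 1.25
eef_pos: [0.319, -0.3287, 0.4247]
tcp_rot: [0.926, 0.378, 0.002, -0.007]
contact_force: [0.3, 0.4, -0.7]
opening: 0.997
```

>>> {"fn": "apply_moves", "kwargs": {"moves": [[[0.046,-0.002,0,0,0,-5.8,-1],[0.046,-0.002,0,0,0,-5.8,-1],[0.046,-0.002,0,0,0,-5.8,-1],[0.046,-0.002,0,0,0,-5.8,-1],[0.046,-0.002,0,0,0,-5.8,-1],[0.046,-0.002,0,0,0,-5.8,-1],[0.046,-0.002,0,0,0,-5.8,-1],[0.046,-0.002,0,0,0,-5.8,-1],[0.046,-0.002,0,0,0,-5.8,-1],[0.046,-0.002,0,0,0,-5.8,-1],[0.046,-0.002,0,0,0,-5.8,-1],[0.046,-0.002,0,0,0,-5.8,-1]]]}}

```text
time: 2.45
eef_pos: [0.4107, 0.2021, 0.4267]
tcp_rot: [0.523, 0.852, 0.006, -0.007]
contact_force: [-0.2, -0.4, -0.6]
opening: 1.005
```

```bash
cat >> h.py <<'E'
def go(p,az=None,tilt=None,Rt=None):
    """delta in tool frame to reach TCP p with tool down, tool-x azimuth az deg"""
    s=ctrl.get_state(); C=R.from_quat(s['tcp_rot'])
    if Rt is None:
        a=np.radians(az)/2; Rt=R.from_quat([np.cos(a),np.sin(a),0,0])
    print('shift',C.inv().apply(np.array(p)-s['eef_pos']).round(4),'turn',np.degrees((C.inv()*Rt).as_rotvec()).round(2),'t',s['time'],'q',s['qpos'].round(2))
E
python3 - <<'E'
from h import *
go([.497,.438,.25],131)
E
```

```text
shift [0.1679 0.1835 0.1801] turn [  0.23  -1.03 -14.07] t 2.45 q [ 0.22 -0.29  1.81  0.02  1.63 -0.24]
```

>>> {"fn": "apply_moves", "kwargs": {"moves": [[[0.022,0.024,0.0225,0,0,-1.75,-1],[0.022,0.024,0.0225,0,0,-1.75,-1],[0.022,0.024,0.0225,0,0,-1.75,-1],[0.022,0.024,0.0225,0,0,-1.75,-1],[0.022,0.024,0.0225,0,0,-1.75,-1],[0.022,0.024,0.0225,0,0,-1.75,-1],[0.022,0.024,0.0225,0,0,-1.75,-1],[0.022,0.024,0.0225,0,0,-1.75,-1],[0,0,0,0,0,0,-1]]]}}

```text
time: 3.35
eef_pos: [0.4685, 0.4728, 0.2433]
tcp_rot: [0.405, 0.914, 0.006, -0.005]
contact_force: [0.1, -0.3, -0.6]
opening: 1.001
```

```bash
python3 - <<'E'
from h import *
go([.497,.438,.25],131)
snap('wrist','w1'); 
print(proj('w1',[.497,.438,.156]))
E
```

```text
shift [-0.0448 -0.0022 -0.0074] turn [ 0.41 -0.78  1.19] t 3.35 q [ 0.63  0.25  1.6   0.01  1.29 -0.11]
(np.float64(316.15209499542095), np.float64(256.0529183611854))
```

View pics/w1.png

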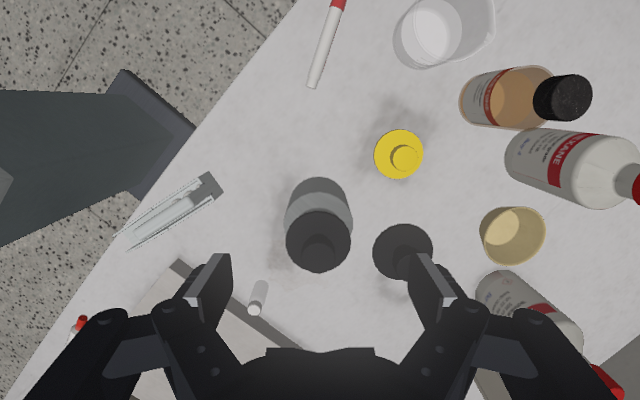

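```bash
python3 - <<'E'
from h import *
print(atz('w1',318,240,.126), proj('w1',[.497,.438,.126]),proj('w1',[.497,.438,.156]))
im=cv2.imread('pics/w1.png')[190:290,270:370]; im=cv2.convertScaleAbs(im,alpha=2.5); cv2.imwrite('pics/w1c.png',cv2.resize(im,None,fx=5,fy=5,interpolation=cv2.INTER_CUBIC))
E
```

```text
[0.49755473 0.43974183 0.126     ] (np.float64(316.30340058490367), np.float64(240.90980672651787)) (np.float64(316.15209499542095), np.float64(256.0529183611854))
```

View pics/w1c.png

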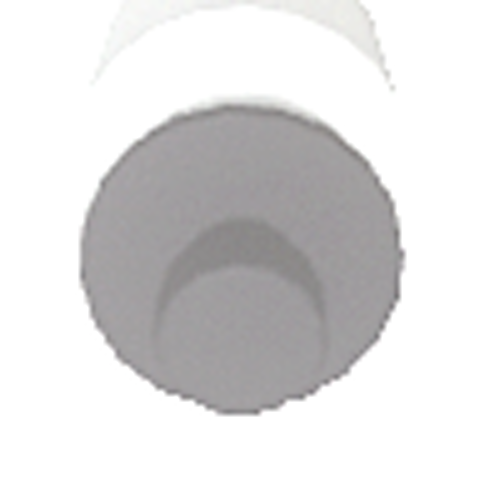

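>>> {"fn": "apply_moves", "kwargs": {"moves": [[[-0.015,0,0.01,0.1,-0.2,0.4,-1],[-0.015,0,0.015,0.1,-0.2,0.4,-1],[-0.014,0,0.02,0.1,-0.2,0.4,-1],[0,0,0.02,0.1,-0.2,0,-1],[0,0,0,0,0,0,-1],[0,0,0,0,0,0,-0.3]]], "force": 40}}

```text
time: 4.0
eef_pos: [0.5054, 0.4297, 0.1815]
tcp_rot: [0.42, 0.908, 0.003, 0.005]
contact_force: [-0.3, -1.0, -0.1]
opening: 0.86
```

```bash
python3 - <<'E'
from h import *
go([.497,.439,.131],131)
E
```

```text
shift [ 0.0128 -0.0008  0.0504] turn [ 0.5   0.36 -0.66] t 4.0 q [ 0.55  0.3   1.66 -0.01  1.18 -0.15]
```

>>> {"fn": "apply_moves", "kwargs": {"moves": [[[0.006,0,0.015,0.2,0.2,0,0],[0.004,0,0.015,0,0,0,0],[0,0,0.01,0,0,0,0],[0,0,0,0,0,0,0],[0,0,0,0,0,0,0]]]}}

```text
time: 4.5
eef_pos: [0.4999, 0.4379, 0.141]
tcp_rot: [0.42, 0.907, 0.004, 0.003]
contact_force: [-0.7, 0.5, 0.4]
opening: 0.497
```

```bash
python3 - <<'E'
from h import *
go([.497,.439,.131],131)
E
```

```text
shift [ 0.0028 -0.0016  0.0099] turn [ 0.54  0.18 -0.7 ] t 4.5 q [ 0.57  0.34  1.68 -0.    1.11 -0.13]
```

>>> {"fn": "apply_moves", "kwargs": {"moves": [[[0.0015,-0.001,0.007,0,0,0,0],[0.001,0,0.003,0,0,0,0],[0,0,0,0,0,0,0.3],[0,0,0,0,0,0,1],[0,0,0,0,0,0,1],[0,0,0,0,0,0,1],[0,0,0,0,0,0,1]]]}}

```text
time: 5.2
eef_pos: [0.4978, 0.4401, 0.1312]
tcp_rot: [0.42, 0.908, 0.005, 0.004]
contact_force: [0.5, 0.2, -0.5]
opening: 0.339
```

>>> {"fn": "apply_moves", "kwargs": {"moves": [[[0,0,-0.01,0,0,0,1],[0,0,-0.02,0,0,0,1],[0,0,-0.02,0,0,0,1],[0.015,-0.004,-0.01,0,0,0,1],[0.025,-0.007,0,0,0,0,1],[0.025,-0.007,0.02,0,0,0,1],[0.02,-0.006,0.04,0,0,0,1],[0.01,-0.003,0.04,0,0,0,1],[0,0,0.03,0,0,0,1],[0,0,0.01,0,0,0,1],[0,0,0,0,0,0,1]]]}}

```text
time: 6.3
eef_pos: [0.4104, 0.5037, 0.0574]
tcp_rot: [0.42, 0.908, 0.01, 0.005]
contact_force: [0.7, -0.6, -1.1]
opening: 0.333
```

```bash
python3 - <<'E'
from h import *
go([.41,.50,.0175],131)
E
```

```text
shift [-0.0026 -0.0035  0.0398] turn [ 1.24  0.03 -0.63] t 6.3 q [ 0.73  0.41  1.76 -0.    0.95  0.03]
```

>>> {"fn": "apply_moves", "kwargs": {"moves": [[[0,0,0.016,0.6,0,0,1],[0,0,0.012,0.6,0,0,1],[0,0,0.007,0,0,0,1],[0,0,0.002,0,0,0,1],[0,0,0,0,0,0,1]]]}}

```text
time: 6.8
eef_pos: [0.4142, 0.5065, 0.023]
tcp_rot: [0.42, 0.907, 0.003, 0.002]
contact_force: [0.4, -0.2, -0.2]
opening: 0.335
```

```bash
python3 - <<'E'
from h import *
go([.41,.50,.0175],131); print(ctrl.get_state()['contact_force'])
E
```

```text
shift [-0.0022 -0.0074  0.0054] turn [ 0.44  0.01 -0.71] t 6.8 q [ 0.73  0.47  1.75 -0.    0.91  0.03]
[ 0.3800486  -0.1653812  -0.15123259]
```

>>> {"fn": "apply_moves", "kwargs": {"moves": [[[0,0,0.003,0,0,0,1],[0,0,0.0025,0,0,0,1],[0,0,0.001,0,0,0,1],[0,0,0,0,0,0,1],[0,0,0,0,0,0,1]]]}}

```text
time: 7.3
eef_pos: [0.4154, 0.5071, 0.0178]
tcp_rot: [0.421, 0.907, 0.005, 0.002]
contact_force: [0.8, -0.7, -1.1]
opening: 0.334
```

>>> {"fn": "apply_moves", "kwargs": {"moves": [[[0,0,0,0,0,0,0.2],[0,0,0,0,0,0,0],[0,0,0,0,0,0,-0.3],[0,0,0,0,0,0,-0.5],[0,0,-0.02,0,0,0,-0.5],[0,0,-0.03,0,0,0,-0.5],[0,0,-0.04,0,0,0,-0.5],[0,0,-0.04,0,0,0,-0.5],[0,0,-0.04,0,0,0,-0.5],[0,0,-0.02,0,0,0,-0.5],[0,0,0,0,0,0,-0.5]]]}}

```text
time: 8.4
eef_pos: [0.4134, 0.5055, 0.2147]
tcp_rot: [0.421, 0.907, 0.004, 0.002]
contact_force: [0.4, -0.5, -0.3]
opening: 0.748
```

```bash
python3 - <<'E'
from h import *
snap('scene','s2'); crop('s2',200,195,450,345,3.2,'s2c'); snap('top','t2')
for az in (131,73.6): go([.40,.35,.21],az)
E
```

```text
shift [-0.1099 -0.109   0.0004] turn [ 0.17  0.01 -0.74] t 8.5 q [ 0.73  0.25  1.66 -0.    1.23  0.03]
shift [-0.1099 -0.109   0.0004] turn [ 0.16 -0.07 56.66] t 8.5 q [ 0.73  0.25  1.66 -0.    1.23  0.03]
```

View pics/s2c.png

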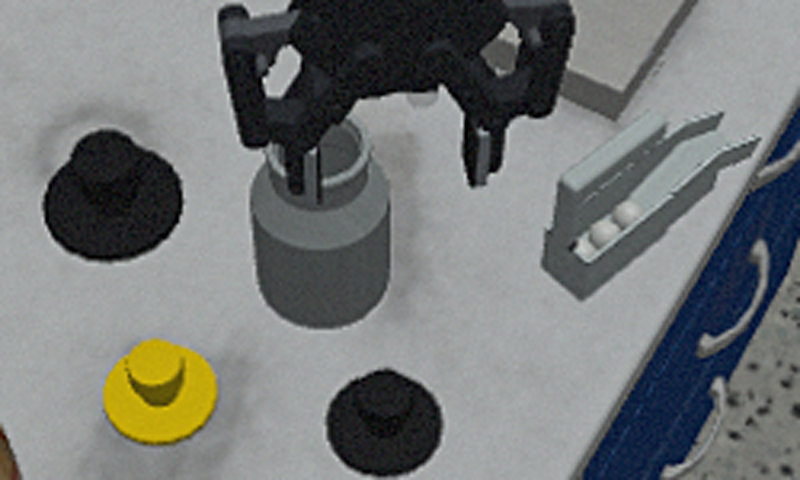

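The lid now lies on the worktop (crop ≈ 385,425). The jar is open and hasn't moved, and the scoop still holds the balls.

>>> {"fn": "apply_moves", "kwargs": {"moves": [[[-0.013,-0.0185,0,0,0,7.1,-0.5],[-0.015,-0.0167,0,0,0,7.1,-0.5],[-0.017,-0.0148,0,0,0,7.1,-0.5],[-0.019,-0.0126,0,0,0,7.1,-0.5],[-0.02,-0.01,0,0,0,7.1,-0.5],[-0.0213,-0.0075,0,0,0,7.1,-0.5],[-0.022,-0.005,0,0,0,7.1,-0.5],[-0.0226,-0.002,0,0,0,7.0,-0.5],[0,0,0,0,0,0,-0.5],[0,0,0,0,0,0,-0.5]]]}}

```text
time: 9.5
eef_pos: [0.3499, 0.3166, 0.183]
tcp_rot: [0.812, 0.583, -0.022, -0.001]
contact_force: [0.6, 0.0, 0.3]
opening: 0.752
```

```bash
python3 - <<'E'
from h import *
go([.3676,.330,.13],73.6)
snap('wrist','w3'); print(proj('w3',[.3676,.330,.101]),proj('w3',[.3605,.3059,.101]),proj('w3',[.3817,.3777,.101]))
im=cv2.convertScaleAbs(cv2.imread('pics/w3.png'),alpha=1.3); cv2.imwrite('pics/w3b.png',cv2.resize(im[100:400,170:470],None,fx=2,fy=2,interpolation=cv2.INTER_CUBIC))
E
```

```text
shift [0.0202 0.0139 0.052 ] turn [-1.57  1.97 -2.27] t 9.5 q [ 0.52 -0.1   2.08 -0.    1.2   0.85]
(np.float64(339.17564868654586), np.float64(179.9569629852878)) (np.float64(339.80862681532676), np.float64(210.956612725715)) (np.float64(337.7709120651621), np.float64(111.72307342846736))
```

View pics/w3b.png

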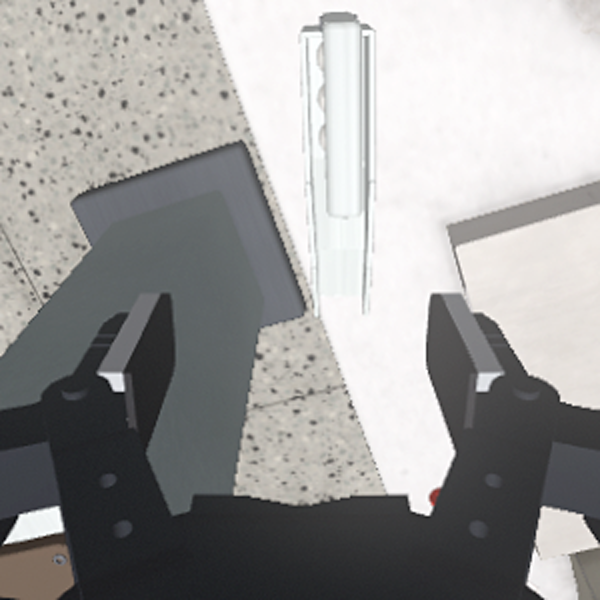

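```bash
python3 - <<'E'
from h import *
r=atz('w3',340.5,109.5,.101);f=atz('w3',342.5,206.5,.101);d=r-f;print(r,f,np.linalg.norm(d),np.degrees(np.arctan2(d[1],d[0])),f+d/3)
E
```

```text
[0.3839657  0.37853279 0.101     ] [0.36359821 0.30880154 0.101     ] 0.07264490057923922 73.71768202701301 [0.37038738 0.33204529 0.101     ]
```

>>> {"fn": "apply_moves", "kwargs": {"moves": [[[0.0075,0.005,0.015,-0.5,0.7,-0.8,-0.5],[0.0075,0.005,0.02,-0.5,0.7,-0.8,-0.5],[0.0055,0.004,0.02,-0.5,0.6,-0.7,-0.5],[0,0,0,0,0,0,-0.5],[0,0,0,0,0,0,-0.5]]]}}

```text
time: 10.05
eef_pos: [0.3693, 0.335, 0.1238]
tcp_rot: [0.797, 0.604, -0.0, -0.001]
contact_force: [0.7, 0.2, 0.8]
opening: 0.752
```

```bash
python3 - <<'E'
from h import *
go([.369,.331,.073],73.7)
E
```

```text
shift [-0.0039  0.0009  0.0507] turn [-0.14 -0.03  0.54] t 10.05 q [0.53 0.02 2.09 0.   1.04 0.81]
```

>>> {"fn": "apply_moves", "kwargs": {"moves": [[[-0.002,0.0005,0.015,0,0,0.3,-0.5],[-0.001,0,0.015,0,0,0.2,-0.5],[0,0,0.012,0,0,0,-0.5],[0,0,0.006,0,0,0,-0.5],[0,0,0,0,0,0,-0.5],[0,0,0,0,0,0,-0.5]]]}}

```text
time: 10.65
eef_pos: [0.3717, 0.3352, 0.079]
tcp_rot: [0.799, 0.601, 0.003, -0.001]
contact_force: [-0.2, -0.3, 0.3]
opening: 0.754
```

```bash
python3 - <<'E'
from h import *
go([.369,.331,.073],73.7)
E
```

```text
shift [-0.0048 -0.0015  0.006 ] turn [ 0.13 -0.34  0.22] t 10.65 q [0.53 0.09 2.11 0.   0.94 0.81]
```

>>> {"fn": "apply_moves", "kwargs": {"moves": [[[-0.003,-0.001,0.004,0,-0.2,0.2,-0.5],[-0.001,-0.0005,0.002,0,0,0,-0.5],[0,0,0,0,0,0,-0.2],[0,0,0,0,0,0,0.1],[0,0,0,0,0,0,0.4],[0,0,0,0,0,0,0.6],[0,0,0,0,0,0,1],[0,0,0,0,0,0,1],[0,0,0,0,0,0,1]]], "force": 80}}

```text
time: 11.55
eef_pos: [0.3705, 0.3324, 0.0749]
tcp_rot: [0.8, 0.6, 0.004, 0.001]
contact_force: [1.2, 0.7, 0.7]
opening: 0.145
```

```bash
python3 - <<'E'
from h import *
go([.369,.331,.073],73.7);s=ctrl.get_state();print(s['opening'],s['contact_force'],s['eef_pos'],s['tcp_rot'])
E
```

```text
shift [-0.0017 -0.0011  0.0019] turn [ 0.31 -0.31  0.01] t 11.55 q [ 0.53  0.09  2.12 -0.    0.93  0.81]
0.14532467680172906 [1.17942688 0.74523706 0.69890716] [0.37052078 0.33235473 0.07490783] [8.00158634e-01 5.99775943e-01 3.83325049e-03 5.33697151e-04]
```

```bash
python3 - <<'E'
from h import *
print('brown cap',tri([('top0',189,172),('scene0',176,317)]),'red cap',tri([('top0',187,121),('scene0',120,268)]),'beaker',atz('top0',198,222,.08))
go([.3705,.3324,.215],73.7)
E
```

```text
brown cap [0.55697923 0.66788973 0.14474517] red cap [0.6575657  0.66687435 0.18748893] beaker [0.45275766 0.65835062 0.08      ]
shift [ 0.0008  0.0007 -0.1401] turn [ 0.31 -0.31  0.01] t 11.55 q [ 0.53  0.09  2.12 -0.    0.93  0.81]
```

>>> {"fn": "apply_moves", "kwargs": {"moves": [[[0,0,-0.005,0,0,0,1],[0,0,-0.01,0,0,0,1],[0,0,-0.015,0,0,0,1],[0,0,-0.02,0,0,0,1],[0,0,-0.02,0,0,0,1],[0,0,-0.02,0,0,0,1],[0,0,-0.02,0,0,0,1],[0,0,-0.015,0,0,0,1],[0,0,-0.01,0,0,0,1],[0,0,-0.005,0,0,0,1],[0,0,0,0,0,0,1]]]}}

```text
time: 12.65
eef_pos: [0.3659, 0.3299, 0.2209]
tcp_rot: [0.8, 0.6, -0.0, -0.0]
contact_force: [0.3, -0.2, -1.6]
opening: 0.147
```

```bash
python3 - <<'E'
from h import *
L=np.array([-.1097,0,.0679]); M=np.array([.4975,.4385,.150])
a=np.radians(73.7)/2; Rt=R.from_quat([np.cos(a),np.sin(a),0,0]); p=M-Rt.apply(L); print(p); go(p,73.7); go([.3705,.3324,p[2]],73.7)
print(ctrl.get_state()['opening'])
E
```

```text
[0.52828914 0.54379064 0.2179    ]
shift [0.2508 0.096  0.0028] turn [-0.03  0.03  0.03] t 12.65 q [ 0.53 -0.11  2.02  0.    1.23  0.81]
shift [0.0037 0.0038 0.003 ] turn [-0.03  0.03  0.03] t 12.65 q [ 0.53 -0.11  2.02  0.    1.23  0.81]
0.14697904453022959
```

>>> {"fn": "apply_moves", "kwargs": {"moves": [[[0.004,0.0015,0,0,0,0,1],[0.008,0.003,0,0,0,0,1],[0.013,0.005,0,0,0,0,1],[0.018,0.007,0,0,0,0,1],[0.023,0.0085,0,0,0,0,1],[0.025,0.0095,0,0,0,0,1],[0.025,0.0095,0,0,0,0,1],[0.025,0.0095,0,0,0,0,1],[0.025,0.0095,0,0,0,0,1],[0.02,0.0075,0,0,0,0,1],[0.013,0.005,0,0,0,0,1],[0.007,0.003,0,0,0,0,1]]]}}

```text
time: 13.85
eef_pos: [0.5023, 0.5144, 0.2001]
tcp_rot: [0.8, 0.6, -0.012, -0.001]
contact_force: [-0.3, -0.2, -1.8]
opening: 0.147
```

```bash
python3 - <<'E'
from h import *
go([.5283,.5438,.2179],73.7); print(ctrl.get_state()['eef_pos'])
E
```

```text
shift [ 0.0352  0.0164 -0.0187] turn [-0.88  1.02 -0.01] t 13.85 q [0.66 0.42 1.47 0.   1.28 0.94]
[0.50234717 0.5143546  0.20008107]
```

>>> {"fn": "apply_moves", "kwargs": {"moves": [[[0.004,0.002,-0.008,-0.3,0.3,0,1],[0.008,0.004,-0.008,-0.3,0.3,0,1],[0.01,0.005,-0.004,-0.3,0.3,0,1],[0.008,0.004,0,0,0,0,1],[0.003,0.001,0,0,0,0,1],[0,0,0,0,0,0,1],[0,0,0,0,0,0,1]]]}}

```text
time: 14.55
eef_pos: [0.5284, 0.5431, 0.2195]
tcp_rot: [0.8, 0.6, -0.002, 0.001]
contact_force: [-0.3, -0.4, -2.7]
opening: 0.147
```

```bash
python3 - <<'E'
from h import *
go([.5283,.5438,.2179],73.7)
s=ctrl.get_state();C=R.from_quat(s['tcp_rot']);L=s['eef_pos']+C.apply([-.1097,0,.0679]);print('lip est',L)
for c in('scene','top'):
    snap(c,c[0]+'4'); print(c,proj(c[0]+'4',L),proj(c[0]+'4',[.4975,.4385,.12]))
snap('wrist','w4'); print(proj('w4',L),proj('w4',[.4975,.4385,.12]))
a=cv2.resize(cv2.imread('pics/s4.png')[190:290,250:350],None,fx=5,fy=5,interpolation=3)
K=cv2.imread('pics/t4.png')[160:240,250:340]; b=cv2.resize(K,None,fx=3.3,fy=3.3,interpolation=3)
c=cv2.imread('pics/w4.png'); c=cv2.resize(c,None,fx=.46,fy=.46)
v=np.zeros((500,800,3),np.uint8);v[:500,:500]=a;v[:b.shape[0],500:500+b.shape[1]]=b[:,:300];v[300:300+c.shape[0],500:500+c.shape[1]]=c
cv2.imwrite('pics/c4.png',v)
E
```

```text
shift [ 0.0006 -0.0003  0.0016] turn [-0.03  0.24 -0.02] t 14.55 q [ 0.67  0.48  1.35 -0.    1.32  0.95]
lip est [0.49749483 0.43758077 0.15210248]
scene (np.float64(298.9596441476995), np.float64(227.2131134705852)) (np.float64(299.15044448098223), np.float64(240.30732270924756))
top (np.float64(295.39228666669334), np.float64(202.55161042170695)) (np.float64(295.51047786001544), np.float64(203.69200588082478))
(np.float64(319.88269185107185), np.float64(333.5646571495728)) (np.float64(319.6381196771378), np.float64(308.4137954423884))
```

View pics/c4.png

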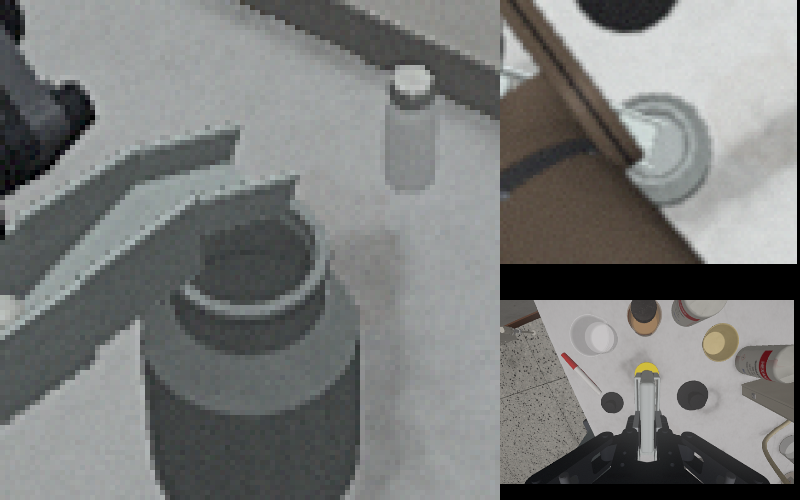

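```bash
python3 - <<'E'
from h import *
L=np.array([.4975,.4376,.1521]); f=-np.array([.281,.960,0]); s=np.array([.96,-.281,0])
p0=np.array(proj('s4',L)); 
for d in (f,s,np.array([0,0,1])): print((np.array(proj('s4',L+.01*d))-p0).round(2))
for sg in(1,-1): print(proj('s4',L+sg*.0155*s),[5*(q-o) for q,o in zip(proj('s4',L+sg*.0155*s),(250,190))])
M=np.array([.4975,.4385,.12])
# rim outer ellipse predicted extents in crop coordinates
pts=np.array([proj('s4',M+.028*np.array([np.cos(t),np.sin(t),0])) for t in np.linspace(0,6.28,60)]);print(((pts.min(0)-[250,190])*5),((pts.max(0)-[250,190])*5))
E
```

```text
[ 4.7 -3.1]
[-4.01 -3.47]
[-0.16 -4.12]
(np.float64(292.76411735079216), np.float64(221.85744243161488)) [np.float64(213.8205867539608), np.float64(159.28721215807442)]
(np.float64(305.2594351515425), np.float64(232.68667005273807)) [np.float64(276.2971757577125), np.float64(213.43335026369033)]
[161.26682547 187.86228526] [330.25645459 318.1763537 ]
```

The spout is held level over the mouth with the balls inside. The lip reads about 6 mm further forward than estimated, so I'll back off 9 mm, lower it partway and look again.

>>> {"fn": "apply_moves", "kwargs": {"moves": [[[0.004,0,0.003,0,0.1,0,1],[0.004,0,0.006,0,0.1,0,1],[0.001,0,0.008,0,0,0,1],[0,0,0.005,0,0,0,1],[0,0,0.002,0,0,0,1],[0,0,0,0,0,0,1],[0,0,0,0,0,0,1]]]}}

```text
time: 15.4
eef_pos: [0.53, 0.5516, 0.1912]
tcp_rot: [0.8, 0.6, -0.002, -0.0]
contact_force: [0.3, -0.3, -2.3]
opening: 0.155
```

```bash
python3 - <<'E'
from h import *
s=ctrl.get_state();C=R.from_quat(s['tcp_rot']);L=lambda y:s['eef_pos']+C.apply([-.1157,y,.0679]);print('lip est',L(0),s['eef_pos'],s['contact_force'])
snap('scene','s5'); x=np.array([265,195])
for y in(-.0155,0,.0155): print((np.array(proj('s5',L(y)))-x)*8)
cv2.imwrite('pics/c5.png',cv2.resize(cv2.imread('pics/s5.png')[195:265,265:345],None,fx=8,fy=8,interpolation=3))
E
```

```text
lip est [0.49728265 0.44044246 0.12372101] [0.53002234 0.5516481  0.19123633] [ 0.306972   -0.30097014 -2.25087269]
[317.71727534 401.02916645]
[268.46357598 357.53658681]
[220.14128205 314.83343214]
```

View pics/c5.png

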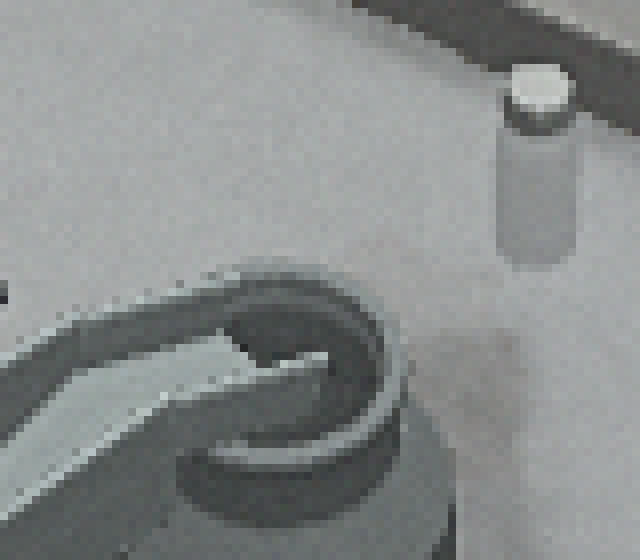

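>>> {"fn": "apply_moves", "kwargs": {"moves": [[[0,0,0.002,0,0,0,1],[0,0,0.003,0,0,0,1],[0,0,0.002,0,0,0,1],[0,0,0,0,0,0,1],[0,0,0,0,0,0,1]]]}}

```text
time: 15.95
eef_pos: [0.5305, 0.5518, 0.185]
tcp_rot: [0.8, 0.6, -0.001, 0.0]
contact_force: [0.3, -0.4, -1.9]
opening: 0.145
```

```bash
cat >> h.py <<'E'
LT=np.array([-.1157,0,.0679])
def lip():
    s=ctrl.get_state();C=R.from_quat(s['tcp_rot']);z=C.as_matrix()[:,2]
    print('lip',(s['eef_pos']+C.apply(LT)).round(4),'tilt',np.degrees(np.arccos(-z[2])).round(2),'z',z.round(3),'F',s['contact_force'].round(1),'q',s['qpos'].round(2),'op',s['opening'],'t',s['time'])
E
python3 -c "
from h import *
lip()"
```

```text
lip [0.4979 0.4406 0.1173] tilt 0.13 z [-0.002 -0.001 -1.   ] F [ 0.3 -0.4 -1.9] q [0.67 0.52 1.36 0.   1.27 0.96] op 0.14498761485644268 t 15.95
```

>>> {"fn": "apply_moves", "kwargs": {"moves": [[[0,0,0.002,0,0,0,1],[0,0,0.001,0,0,0,1],[0,0,0,0,0,0,1],[0,0,0,0,0,0,1],[0,0,0,0,0,0,1]]]}}

```text
time: 16.45
eef_pos: [0.5309, 0.5516, 0.1837]
tcp_rot: [0.8, 0.6, -0.001, 0.001]
contact_force: [-0.4, -0.3, -0.5]
opening: 0.148
```

```bash
python3 - <<'E'
from h import *
lip()
# per-row rotation about lip in tool frame: spout (-x) down(+z): rotation about y
for a in (3,4,5):
    Ry=R.from_rotvec([0,np.radians(a),0]); print(a,Ry.apply([-1,0,0]),'shift',(LT-Ry.apply(LT)).round(5))
E
```

```text
lip [0.4984 0.4404 0.116 ] tilt 0.1 z [-0.    -0.002 -1.   ] F [-0.4 -0.3 -0.5] q [ 0.67  0.52  1.36 -0.    1.27  0.96] op 0.14783937710912812 t 16.45
3 [-0.99862953  0.          0.05233596] shift [-0.00371  0.      -0.00596]
4 [-0.99756405  0.          0.06975647] shift [-0.00502  0.      -0.00791]
5 [-0.9961947   0.          0.08715574] shift [-0.00636  0.      -0.00983]
```

>>> {"fn": "apply_moves", "kwargs": {"moves": [[[-0.0025,0,-0.004,0,2,0,1],[-0.005,0,-0.0079,0,4,0,1],[-0.005,0,-0.0079,0,4,0,1],[-0.0025,0,-0.004,0,2,0,1],[0,0,0,0,0,0,1],[0,0,0,0,0,0,1]]]}}

```text
time: 17.05
eef_pos: [0.5259, 0.5343, 0.2051]
tcp_rot: [0.795, 0.597, 0.085, -0.063]
contact_force: [0.2, -0.3, -3.0]
opening: 0.148
```

```bash
python3 -c "
from h import *
lip()"
```

```text
lip [0.4983 0.4394 0.1144] tilt 12.12 z [ 0.059  0.201 -0.978] F [ 0.2 -0.3 -3. ] q [0.61 0.37 1.53 0.15 1.08 0.84] op 0.1483031324160832 t 17.05
```

>>> {"fn": "apply_moves", "kwargs": {"moves": [[[-0.0025,0,-0.004,0,2,0,1],[-0.005,0,-0.0079,0,4,0,1],[-0.005,0,-0.0079,0,4,0,1],[-0.005,0,-0.0079,0,4,0,1],[-0.0025,0,-0.004,0,2,0,1],[0,0,0,0,0,0,1]]]}}

```text
time: 17.65
eef_pos: [0.5169, 0.5068, 0.2272]
tcp_rot: [0.774, 0.583, 0.199, -0.149]
contact_force: [-0.2, -0.2, -2.0]
opening: 0.146
```

```bash
python3 -c "
from h import *
lip()"
```

```text
lip [0.498  0.4407 0.112 ] tilt 28.77 z [ 0.134  0.462 -0.877] F [-0.2 -0.2 -2. ] q [0.52 0.2  1.74 0.45 0.87 0.56] op 0.1455922145201512 t 17.65
```

>>> {"fn": "apply_moves", "kwargs": {"moves": [[[-0.0023,0,-0.0044,0,2,0,1],[-0.0047,0,-0.0083,0,4,0,1],[-0.0047,0,-0.0083,0,4,0,1],[-0.0047,0,-0.0083,0,4,0,1],[-0.0023,0,-0.0044,0,2,0,1],[0,0,0,0,0,0,1],[0,0,0,0,0,0,1]]]}}

```text
time: 18.35
eef_pos: [0.508, 0.4751, 0.2453]
tcp_rot: [0.736, 0.557, 0.309, -0.229]
contact_force: [0.5, 0.4, -1.6]
opening: 0.142
```

```bash
python3 -c "
from h import *
lip()"
```

```text
lip [0.4997 0.4428 0.1154] tilt 45.22 z [ 0.199  0.681 -0.704] F [ 0.5  0.4 -1.6] q [0.4  0.07 1.94 0.89 0.79 0.14] op 0.1424416788834235 t 18.35
```

>>> {"fn": "apply_moves", "kwargs": {"moves": [[[-0.003,0,-0.005,0,2,0,1],[-0.0055,0,-0.0084,0,4,0,1],[-0.003,0,-0.0045,0,2,0,1],[0,0,0,0,0,0,1],[0,0,0,0,0,0,1],[0,0,0,0,0,0,1],[0,0,0,0,0,0,1]]]}}

```text
time: 19.05
eef_pos: [0.5048, 0.4596, 0.2538]
tcp_rot: [0.71, 0.543, 0.362, -0.266]
contact_force: [0.2, 1.3, -2.2]
opening: 0.149
```

```bash
python3 - <<'E'
from h import *
lip()
snap('scene','s6');snap('wrist','w6');snap('top','t6')
a=cv2.resize(cv2.imread('pics/s6.png')[190:310,240:360],(480,480),interpolation=3)
c=cv2.resize(cv2.imread('pics/w6.png')[100:400,160:480],(320,300)); d=cv2.resize(cv2.imread('pics/t6.png')[150:250,240:347],(320,300),interpolation=3)
v=np.zeros((600,800,3),np.uint8);v[:480,:480]=a;v[:300,480:]=c;v[300:,480:]=d;cv2.imwrite('pics/c6.png',v)
E
```

```text
lip [0.5028 0.4452 0.1204] tilt 53.42 z [ 0.225  0.771 -0.596] F [ 0.2  1.3 -2.2] q [ 0.34  0.03  2.02  1.12  0.81 -0.1 ] op 0.1494242979405524 t 19.05
```

View pics/c6.png

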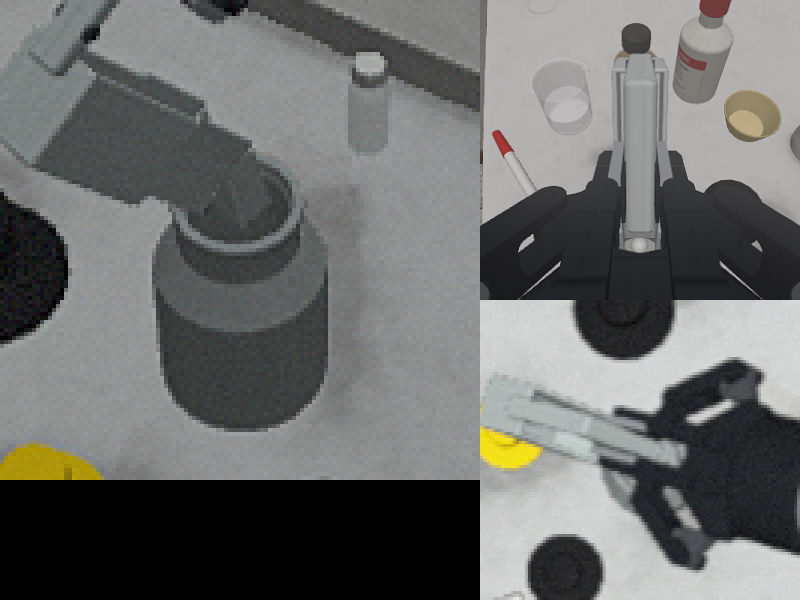

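>>> {"fn": "apply_moves", "kwargs": {"moves": [[[-0.002,-0.001,0,0,0,0,1],[-0.002,-0.001,0,0,0,0,1],[-0.001,0,0,0,0,0,1],[0,0,0,0,0,0,1],[0,0,0,0,0,0,1],[0,0,0,0,0,0,1]]]}}

```text
time: 19.8
eef_pos: [0.5015, 0.4569, 0.2488]
tcp_rot: [0.71, 0.542, 0.362, -0.267]
contact_force: [1.1, -0.5, -1.5]
opening: 0.146
```

```bash
python3 - <<'E'
from h import *
lip()
snap('wrist','w7');snap('scene','s7')
a=cv2.resize(cv2.imread('pics/s7.png')[200:270,260:340],(400,350),interpolation=3)
c=cv2.convertScaleAbs(cv2.resize(cv2.imread('pics/w7.png')[300:400,270:370],(400,400),interpolation=3),alpha=1.3)
v=np.zeros((400,800,3),np.uint8);v[:350,:400]=a;v[:400,400:]=c;cv2.imwrite('pics/c7.png',v)
E
```

```text
lip [0.4993 0.4424 0.1155] tilt 53.38 z [ 0.224  0.771 -0.596] F [ 1.1 -0.5 -1.5] q [ 0.34  0.03  2.03  1.13  0.81 -0.11] op 0.14553871350169523 t 19.8
```

View pics/c7.png

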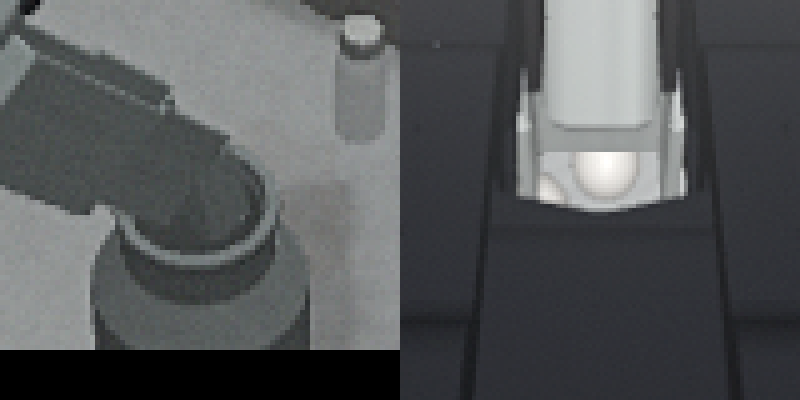

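```bash
python3 - <<'E'
from h import *
s=ctrl.get_state();C=R.from_quat(s['tcp_rot'])
def P(dx,y,up): return s['eef_pos']+C.apply(LT+[dx,y,-up])
c,n=np.cos(np.radians(25)),np.sin(np.radians(25))
im=cv2.resize(cv2.imread('pics/s7.png')[180:280,230:350],None,fx=6,fy=6,interpolation=3)
q=lambda p:tuple(int(round(6*(a-o))) for a,o in zip(proj('s7',p),(230,180)))
for y in(-.0155,.0155):
    a,b=P(0,y,0),P(.042*c,y,.042*n); at,bt=P(.015*n,y,.015*c),P(.042*c+.015*n,y,.042*n+.015*c)
    for e,f in((a,b),(a,at),(at,bt)): cv2.line(im,q(e),q(f),(0,0,255) if y<0 else (0,255,0),1)
cv2.line(im,q(P(0,-.0155,0)),q(P(0,.0155,0)),(255,0,0),1)
for r in(.021,.028):
    pts=np.array([q([.4975+r*np.cos(t),.4385+r*np.sin(t),.12]) for t in np.linspace(0,6.28,50)],np.int32);cv2.polylines(im,[pts],True,(0,255,255),1)
cv2.imwrite('pics/o7.png',im)
E
python3 - <<'E'
from h import *
s=ctrl.get_state();C=R.from_quat(s['tcp_rot'])
def P(dx,y,up): return s['eef_pos']+C.apply(LT+[dx,y,-up])
c,n=np.cos(np.radians(25)),np.sin(np.radians(25))
q=lambda p:[int(round(5*(a-o))) for a,o in zip(proj('s7',p),(260,200))]
for y in(-.0155,.0155): print(y,'lip',q(P(0,y,0)),'crestbottom',q(P(.042*c,y,.042*n)),'liptop',q(P(.015*n,y,.015*c)),'cresttop',q(P(.042*c+.015*n,y,.042*n+.015*c)), P(.015*n,y,.015*c))
pts=np.array([q([.4975+.021*np.cos(t),.4385+.021*np.sin(t),.12]) for t in np.linspace(0,6.28,50)]);print(pts.min(0),pts.max(0))
print('bar front top',q(s['eef_pos']+C.apply([LT[0]+.108-.025,0,LT[2]-.085-.009])),'bowl rear bottom',q(s['eef_pos']+C.apply([LT[0]+.16,-.017,LT[2]+.007])))
# balls: white-ish pixels in wrist view w7 near (420,150)...
im=cv2.imread('pics/w7.png');c=ctrl
for f,(u,v) in(('w7',(270+605/4,300+170/4)),('w7',(270+545/4,300+190/4))):
    o,r=ray(f,u,v); Ci=C.inv()
    # intersect with plane 10 mm above channel floor
    nrm=C.apply([-n,0,-c]); p0=P(0,0,0)+nrm*.012; t=((p0-o)@nrm)/(r@nrm); X=o+r*t; d=C.inv().apply(X-P(0,0,0)); print('ball',X.round(4),'from lip in scoop frame',d.round(4),'along channel',d@np.array([c,0,-n]))
E
```

```text
-0.0155 lip [216, 243] crestbottom [194, 176] liptop [232, 206] cresttop [211, 138] [0.48237893 0.43973885 0.12850019]
0.0155 lip [155, 189] crestbottom [131, 121] liptop [170, 152] cresttop [147, 83] [0.51223045 0.43139003 0.12892882]
[132 153] [259 251]
bar front top [242, -85] bowl rear bottom [-61, 160]Traceback (most recent call last):
  File "<stdin>", line 14, in <module>
TypeError: bad operand type for unary -: 'Robot'
```

>>> {"fn": "apply_moves", "kwargs": {"moves": [[[0.002,0,0.0028,0,0,0,1],[0.0022,0,0.003,0,0,0,1],[0,0,0,0,0,0,1],[0,0,0,0,0,0,1],[0,0,0,0,0,0,1]]]}}

```text
time: 20.4
eef_pos: [0.5039, 0.4643, 0.2488]
tcp_rot: [0.71, 0.543, 0.362, -0.266]
contact_force: [0.5, -1.1, -1.7]
opening: 0.152
```

```bash
cat > ball.py <<'E'
from h import *
import sys
lip(); f=sys.argv[1]
snap('wrist',f); g=cv2.imread('pics/'+f+'.png',0)[326:360:2,296:350:3]
print(g)
E
python3 - <<'E'
import cv2
print(cv2.imread('pics/w7.png',0)[326:360:2,296:350:3])
E
python3 ball.py w8
```

```text
[[ 39  47  91 115 137 148 149 150 150 148 152 149 133 109 142  37  41  39]
 [ 40  85  95 120 137 147 149 150 150 148 152 149 132 105 145  44  39  36]
 [ 37 118 111 121 119 145 149 150 150 148 152 144 113 104 141  66  38  35]
 [ 38 118 112 118 119 104 101 103 103 107 109 105 123  98 141  56  38  35]
 [ 42  91 105 116 121 119 119 121 121 119 120 119 123  97 122  50  41  35]
 [ 41  90 106 113 120 119 118 119 119 118 119 119 122  96 122  44  39  34]
 [ 41  88 110 110 145 148 150 180 193 189 174 131 147  96 123  42  39  33]
 [ 40  85 114 133 146 146 152 178 194 188 173 133 146  99 122  35  39  34]
 [ 39  87 117 133 146 145 148 176 189 185 171 130 147  97 121  56  34  32]
 [ 37  74 119 139 131 147 135 169 181 177 163 138 146  95 121  79  34  35]
 [ 36  84 120 160 146 145 131 156 168 166 146 145 144  95 121  97  33  37]
 [ 40  85 116 172 163 131 145 128 147 143 132 144 147  99 114  77  40  41]
 [ 43  41  38  94 137 122 148 147 137 135 147 133 118  55  39  41  41  43]
 [ 43  42  41  41  39  37  61 112 114 106  68  38  41  41  41  42  42  42]
 [ 41  42  42  42  43  41  41  40  40  42  42  42 
[... 903 characters left out ...]
 81  90 121  36  36  33]
 [ 39  87 116  82  86 140 125 163 172 168 149 147 100  90 121  43  34  32]
 [ 37  81 118  88 145 145 147 173 180 176 162 134 146  95 121  55  33  36]
 [ 37  79 118 140 145 146 156 178 191 184 168 127 145  97 121  54  33  38]
 [ 40  63 116 141 145 143 157 178 195 183 168 126 146  97 116  50  41  40]
 [ 41  40  36  75 115 137 155 177 189 181 169 116 115  54  38  41  42  42]
 [ 41  41  42  40  39  37  60 132 143 132  73  37  40  42  42  41  41  41]
 [ 41  41  42  41  41  41  42  38  39  40  41  42  42  43  41  41  42  41]
 [ 38  39  38  38  40  39  38  39  40  39  39  39  39  40  40  39  40  38]
 [ 36  36  37  36  37  38  37  38  37  37  37  35  37  37  36  35  37  36]]
```

>>> {"fn": "apply_moves", "kwargs": {"moves": [[[0.001,0,0.0014,0,0,0,1],[0.001,0,0.0014,0,0,0,1],[0,0,0,0,0,0,1],[0,0,0,0,0,0,1],[0,0,0,0,0,0,1],[0,0,0,0,0,0,1]]]}}

```text
time: 21.05
eef_pos: [0.5051, 0.4671, 0.2485]
tcp_rot: [0.71, 0.543, 0.361, -0.265]
contact_force: [0.1, -2.1, -1.5]
opening: 0.151
```

```bash
python3 ball.py w9
```

```text
lip [0.5032 0.4523 0.1152] tilt 53.27 z [ 0.225  0.769 -0.598] F [ 0.1 -2.1 -1.5] q [ 0.36  0.05  2.01  1.13  0.79 -0.1 ] op 0.15105935708498297 t 21.05
[[ 38  46  88 114 137 146 148 150 149 148 151 149 132 115 136  38  40  39]
 [ 38  85  88 121 137 146 149 150 150 148 151 149 131 111 141  44  38  36]
 [ 38 118  95 120 122 148 150 151 151 149 153 147 119 104 144  66  38  34]
 [ 37 120 128 120 119 100 106 108 108 111 112 108 122 102 144  66  38  32]
 [ 41  91 102 116 121 119 118 120 120 119 119 118 123  97 122  50  40  34]
 [ 41  90 105 116 120 119 118 121 120 118 119 118 122  96 122  48  39  33]
 [ 40  89 105 113 121 120 119 121 120 119 120 120 122  95 122  44  38  34]
 [ 40  85 110  80  80  82  82  83  88  83  84  83  83  91 122  39  38  32]
 [ 37  85 115  81  83  81  91 144 152 143  86  82  84  91 122  47  37  32]
 [ 36  85 118  81 101 140 138 164 170 163 136 141  85  89 121  45  34  35]
 [ 36  83 119 105 144 142 155 174 179 174 154 138 146  91 123  55  33  37]
 [ 40  64 117 140 145 137 163 179 190 180 162 140 145  96 117  50  40  41]
 [ 42  41  37  75 116 129 168 182 198 181 167 118 115  54  38  40  43  42]
 [ 41  41  42  40  40  35  66 141 153 136  75  36  40  41  42  42  42  41]
 [ 41  41  42  40  40  42  40  39  38  39  41  41  42  41  42  41  40  41]
 [ 38  38  37  39  39  38  38  39  39  40  39  37  39  40  40  40  39  38]
 [ 36  36  36  35  37  36  38  37  37  36  37  37  35  37  36  37  36  36]]
```

```bash
python3 - <<'E'
from h import *
s=ctrl.get_state();C=R.from_quat(s['tcp_rot'])
c,n=np.cos(np.radians(25)),np.sin(np.radians(25))
lp=s['eef_pos']+C.apply(LT); nrm=C.apply([-n,0,-c]); print('chan dir',C.apply([c,0,-n]),'F',s['contact_force'])
for v in(346,349.5,352):
    o,r=ray('w9',320,v); p0=lp+nrm*.012; X=o+r*(((p0-o)@nrm)/(r@nrm)); d=C.inv().apply(X-lp); print(v,'ball',X.round(4),'along',(d@np.array([c,0,-n])).round(4),'side',d[1].round(4))
E
```

```text
chan dir [0.03938084 0.20026834 0.9789493 ] F [-0.98708295 -1.99191926 -0.04199839]
346 ball [0.5009 0.4438 0.1321] along 0.0147 side 0.0004
349.5 ball [0.5006 0.4424 0.125 ] along 0.0075 side 0.0004
352 ball [0.5004 0.4413 0.1198] along 0.0022 side 0.0004
```

```bash
python3 - <<'E'
from h import *
snap('scene','s9')
A=cv2.imread('pics/s2.png',0)[262:302,272:328]
for f in('s4','s5','s6','s7','s9'):
    B=cv2.imread(f'pics/{f}.png',0)
    m=cv2.matchTemplate(B[242:322,252:348],A,cv2.TM_CCOEFF_NORMED);_,v,_,l=cv2.minMaxLoc(m);
    print(f,v,l[0]-20,l[1]-20)
E=[np.array(proj('s9',[.4975+d,.4385+e,.04]))for d,e in((0,0),(.01,0),(0,.01))];print(E)
E
```

```text
s4 0.9969121813774109 0 0
s5 0.964009165763855 0 0
s6 0.9962061643600464 0 0
s7 0.9961905479431152 0 0
s9 0.9927786588668823 0 0
[array([300.3107394, 269.0511602]), array([295.60776433, 266.65222671]), array([297.21612072, 272.93391299])]
```

>>> {"fn": "apply_moves", "kwargs": {"moves": [[[-0.0015,0.003,-0.002,0,0,0,1],[0,-0.004,0,0,0,0,1],[0,-0.003,0,0,0,0,1],[0,0.004,0,0,0,0,1],[0,0,0,0,0,0,1],[0,0,0,0,0,0,1]]]}}

```text
time: 21.75
eef_pos: [0.505, 0.4649, 0.2493]
tcp_rot: [0.71, 0.542, 0.363, -0.265]
contact_force: [0.2, -0.0, -0.2]
opening: 0.151
```

```bash
python3 ball.py w10 | sed -n '1p;7,15p'
```

```text
lip [0.5032 0.4503 0.116 ] tilt 53.39 z [ 0.227  0.77  -0.596] F [ 0.2 -0.  -0.2] q [ 0.35  0.04  2.01  1.13  0.79 -0.1 ] op 0.15070945166035804 t 21.75
 [ 41  89 107 113 120 119 119 120 120 119 120 118 122  95 121  47  39  32]
 [ 41  85 111  81  76  81  81  81  81  81  82  81  85  90 121  43  38  34]
 [ 39  86 116  82  82  82  82 122 138  97  83  83  84  90 120  39  39  31]
 [ 39  86 117  81  86 117 134 159 163 154 137  95  82  91 120  47  35  32]
 [ 37  76 119  88 146 144 156 173 176 168 136 144 114  88 121  46  34  35]
 [ 34  70 118 139 144 134 165 180 184 176 153 142 145  96 121  55  33  37]
 [ 40  55 116 141 146 136 169 183 195 178 158 141 146  97 116  50  41  40]
 [ 41  41  36  74 114 129 171 183 194 178 159 128 115  54  39  41  41  42]
 [ 40  41  42  42  39  36  66 140 147 131  69  37  41  41  40  41  41  40]
```

```bash
python3 - <<'E'
from h import *
d0=ld('w10');T=d0[2]; s=ctrl.get_state();C=R.from_quat(s['tcp_rot']);lp=s['eef_pos']+C.apply(LT)
S=lambda X:C.inv().apply(X)*np.array([1,1,-1])*1000   # scoop axes mm (x rear, z up)
print('cam rel lip',S(T[:3,3]-lp).round(1))
print('bar front bottom/top proj',[np.round(proj('w10',lp+C.apply(np.array([83,0,-h])/1000)),1) for h in(76,94)],'crest',[np.round(proj('w10',lp+C.apply(np.array([x,0,-h])/1000)),1) for x,h in((38,18),(38,28),(30,14),(20,9.3),(10,4.7),(0,0),(50,12.5))])
for v in(332,336,340,344,348,352):
    o,r=ray('w10',320,v); a=S(o-lp);b=S(r); 
    # where sight crosses channel floor line z=x*tan25 and ramp z=18-(x-38)*tan25
    t=np.tan(np.radians(25)); k=(a[0]*t-a[2])/(b[2]-b[0]*t); X=a+k*b
    k2=(18-(a[0]-38)*t-a[2])/(b[2]+t*b[0]); Y=a+k2*b; k3=-(a@b)/(b@b)
    print(v,'spout floor hit',X.round(0),'ramp hit',Y.round(0))
g=cv2.imread('pics/w10.png'); print(g[326:352:2,320],g[346,296:350:4])
E
```

```text
cam rel lip [192.5   0.3 209.8]
bar front bottom/top proj [array([319.3, 318.6]), array([319.2, 343.9])] crest [array([319.4, 315.9]), array([319.4, 325. ]), array([319.4, 320.9]), array([319.5, 327.1]), array([319.5, 333. ]), array([319.5, 338.5]), array([319.4, 298.1])]
332 spout floor hit [12.  0.  5.] ramp hit [27.  0. 23.]
336 spout floor hit [5. 0. 2.] ramp hit [25.  0. 24.]
340 spout floor hit [-3.  0. -1.] ramp hit [22.  0. 25.]
344 spout floor hit [-11.   0.  -5.] ramp hit [19.  0. 27.]
348 spout floor hit [-19.   0.  -9.] ramp hit [17.  0. 28.]
352 spout floor hit [-28.   0. -13.] ramp hit [14.  0. 29.]
[[150 151 148]
 [150 151 148]
 [149 150 146]
 [103 104 101]
 [121 121 119]
 [121 121 119]
 [ 82  82  80]
 [136 138 140]
 [161 164 165]
 [173 176 178]
 [181 184 186]
 [192 195 197]
 [191 194 196]] [[ 38  35  33]
 [103 103 101]
 [112 112 110]
 [146 145 143]
 [135 138 140]
 [173 176 178]
 [181 184 186]
 [167 170 172]
 [134 134 133]
 [147 146 144]
 [110 111 108]
 [ 84  85  84]
 [ 35  34  33]
 [ 32  31  30]]
```

```bash
python3 - <<'E'
from h import *
for f,u,v in(('w7',321,342),('w7',306,350),('w10',319,350)): print(f,[atz(f,u,v,z).round(3) for z in(.014,.03)])
for a in (-4,):
    Ry=R.from_rotvec([0,np.radians(a),0]); print((LT-Ry.apply(LT)).round(5))
lip()
E
```

```text
w7 [array([0.506, 0.457, 0.014]), array([0.505, 0.454, 0.03 ])]
w7 [array([0.488, 0.453, 0.014]), array([0.487, 0.45 , 0.03 ])]
w10 [array([0.506, 0.457, 0.014]), array([0.505, 0.455, 0.03 ])]
[0.00445 0.      0.00824]
lip [0.5032 0.4504 0.1161] tilt 53.4 z [ 0.227  0.77  -0.596] F [ 0.4  0.2 -0. ] q [ 0.35  0.04  2.01  1.13  0.79 -0.1 ] op 0.1505626527254282 t 21.8
```

The wrist ray puts the white blobs at fixed world points near (0.506,0.457,0.014) and (0.488,0.453,0.014). So they're balls at the bottom of the jar, seen past the lip, and they aren't stuck in the spout. Next I'll un-tip about the lip.

>>> {"fn": "apply_moves", "kwargs": {"moves": [[[0,-0.001,-0.004,0,0,0,1],[0,-0.001,-0.004,0,0,0,1],[0.0022,0,0.004,0,-2,0,1],[0.0045,0,0.0082,0,-4,0,1],[0.0045,0,0.0082,0,-4,0,1],[0.0045,0,0.0082,0,-4,0,1],[0.0022,0,0.004,0,-2,0,1],[0,0,0,0,0,0,1]]]}}

```text
time: 22.6
eef_pos: [0.5084, 0.4935, 0.2449]
tcp_rot: [0.756, 0.574, 0.254, -0.186]
contact_force: [-0.7, 0.5, -2.1]
opening: 0.148
```

```bash
python3 -c "
from h import *
lip()"
```

```text
lip [0.4955 0.443  0.1213] tilt 36.75 z [ 0.17   0.574 -0.801] F [-0.7  0.5 -2.1] q [0.47 0.12 1.84 0.64 0.82 0.38] op 0.14841457028783106 t 22.6
```

>>> {"fn": "apply_moves", "kwargs": {"moves": [[[0.004,0,0.0018,0,-2,0,1],[0.006,0,0.0056,0,-4,0,1],[0.006,0,0.0056,0,-4,0,1],[0.006,0,0.0056,0,-4,0,1],[0.0055,0,0.0054,0,-4,0,1],[0.005,0,0.0052,0,-4,0,1],[0.005,0,0.005,0,-4,0,1],[0.005,0,0.005,0,-4,0,1],[0.005,0,0.005,0,-4,0,1],[0.003,0,0.002,0,-2,0,1],[0,0,0,0,0,0,1],[0,0,0,0,0,0,1]]]}}

```text
time: 23.8
eef_pos: [0.5206, 0.5496, 0.2153]
tcp_rot: [0.798, 0.602, -0.007, -0.002]
contact_force: [0.2, -0.4, -1.6]
opening: 0.148
```

```bash
python3 - <<'E'
from h import *
lip(); print(ctrl.get_state()['eef_pos'])
snap('scene','s11');snap('top','t11')
for f in('s11',):
    A=cv2.imread('pics/s2.png',0)[262:302,272:328];B=cv2.imread(f'pics/{f}.png',0)
    m=cv2.matchTemplate(B[242:322,252:348],A,cv2.TM_CCOEFF_NORMED);print(cv2.minMaxLoc(m))
# bowl ball positions projected in scene (scoop frame): ball centres, compare brightness
s=ctrl.get_state();C=R.from_quat(s['tcp_rot'])
for x in (60,75,90,105,120,135):
    p=s['eef_pos']+C.apply(LT+np.array([x,0,-13])/1000); u,v=proj('s11',p); print(x,round(u),round(v),B[round(v)-3:round(v)+4,round(u)-3:round(u)+4].max())
E
```

```text
lip [0.4879 0.4379 0.1484] tilt 0.84 z [-0.014 -0.005 -1.   ] F [ 0.2 -0.4 -1.6] q [0.68 0.48 1.35 0.   1.32 0.95] op 0.14756139136524746 t 23.8
[0.52057628 0.54955344 0.21530981]
(-0.1596957892179489, 0.9871189594268799, (18, 40), (20, 20))
60 274 245 181
75 267 251 182
90 259 256 186
105 251 261 179
120 243 267 181
135 235 272 179
```

```bash
python3 - <<'E'
from h import *
for f in('s4','s11'):
    B=cv2.imread(f'pics/{f}.png',0)[225:290,215:275]; ys,xs=np.where(B>190); print(f,len(xs),B.max(),np.percentile(B,[50,90,98]), (xs.mean()+215,ys.mean()+225) if len(xs) else '')
    print(B[8:60:3,0:60:3])
B=cv2.imread('pics/t11.png',0); print('mouth top view',proj('t11',[.4975,.4385,.12]),proj('t11',[.4975,.4385,.014])); 
print(B[190:216:2,282:312:2])
E
```

```text
s4 8 199 [ 90. 164. 175.] (np.float64(233.0), np.float64(253.125))
[[143 169 155 161 153 124  87  69  51  28  31  18 156 152  80  81  83  82
   74 158]
 [154 162 158 140  86  85  86  67  64  25  30  19 135  86  87  89  83  73
  165 150]
 [161 146 112  84  86  84  77  59  77  27  26  61  91  84  86  85  76 164
  153 154]
 [134  84  85  79  89  28  31  23  72  28  95  87  90  86  84  78 158 155
  164  91]
 [ 86  81  85  42  31  19  10 185  83  88  83  84  85  87  78 163 153 164
   78  86]
 [ 76  80  29  19  29  63 122  87  86  87  85  91  85  77 159 154 177  84
   83  83]
 [ 84  50  22   7 192  80  89  89  82  87 152 178 175 149 162  94  84  86
   88  88]
 [ 86  83 126 102  86  89  84  90  82  79 150 168 163 176  80  87  87  86
   87  82]
 [ 78  86  77  89  86  83  82 173 179 165 105 156  91  89  88  87  85  78
   78 110]
 [ 79  85  83  83  90  82 123 166 192 158 175  81  95  86  83  87  82  85
  141 163]
 [ 78  87  89  91 174 159  99 143 155  89  86  84  87  88  86  86  88  95
  172 158]
 [ 72  28  48 160 189 173 148 168  80  90  90  87  83  84  81  76 167 161
  166 163]
 [ 82  80  87
[... 2372 characters left out ...]
9 213]
 [212 158 116 158 140 114 110 128 115 120 143 168 136 135 195]
 [194 178 141 134 114 156 171 172 175 173 136 146 159 135 144]
 [176 190 161 185 188 172 176 170 173 172 175 142 158 145 135]
 [ 89 192 215 199 180 169 202 177 172 179 173 170 143 156 137]
 [ 71 133 213 209 213 207 180 184 173 176 170 172 131 165 137]
 [ 77  70 130 208 212 213 190 174 173 159 176 196 138 165 136]
 [ 59  68  69 190 211 209 167 176 169 164 212 235 149 155 137]
 [ 30  55  61  82 208 206 169 177 174 171 207 202 157 153 137]
 [ 60  22  49 104 208 198 160 171 174 164 156 156 164 144 135]
 [ 54  36  96 209 196 158 185 167 173 142 145 161 137 140 137]
 [ 41  97 129 131 152 193 154 162 162 161 152 140 140 143 120]]
```

>>> {"fn": "apply_moves", "kwargs": {"moves": [[[0,0,-0.015,0,0,0,1],[-0.005,-0.002,-0.015,0,0.4,0,1],[-0.015,-0.005,-0.01,0,0.4,0,1],[-0.025,-0.008,-0.002,0,0,0,1],[-0.03,-0.01,-0.002,0,0,0,1],[-0.03,-0.01,-0.002,0,0,0,1],[-0.03,-0.01,-0.002,0,0,0,1],[-0.03,-0.01,0,0,0,0,1],[-0.03,-0.01,0,0,0,0,1],[-0.02,-0.008,0,0,0,0,1],[-0.01,-0.004,0,0,0,0,1],[0,0,0,0,0,0,1]]]}}

```text
time: 25.1
eef_pos: [0.3809, 0.344, 0.2876]
tcp_rot: [0.799, 0.601, 0.017, -0.007]
contact_force: [0.5, 0.1, -1.3]
opening: 0.147
```

```bash
python3 - <<'E'
from h import *
go([.3705,.335,.10],73.7); print(ctrl.get_state()['eef_pos'])
E
```

```text
shift [-0.0182 -0.0092  0.187 ] turn [ 0.53 -2.04  0.16] t 25.1 q [ 0.53 -0.14  1.92  0.02  1.32  0.81]
[0.38086146 0.34404479 0.2875991 ]
```

>>> {"fn": "apply_moves", "kwargs": {"moves": [[[-0.003,-0.001,0.02,0.2,-1,0,1],[-0.003,-0.001,0.035,0.2,-1,0,1],[0,0,0.04,0,0,0,1],[0,0,0.035,0,0,0,1],[0,0,0.025,0,0,0,1],[0,0,0.015,0,0,0,1],[0,0,0,0,0,0,1],[0,0,0,0,0,0,1]]]}}

```text
time: 25.9
eef_pos: [0.3805, 0.3421, 0.1104]
tcp_rot: [0.799, 0.601, 0.003, 0.002]
contact_force: [0.3, 0.2, -1.7]
opening: 0.148
```

```bash
python3 - <<'E'
from h import *
s=ctrl.get_state();p=s['eef_pos'].copy();p[2]=.075;go(p,73.7); print(s['eef_pos'])
E
```

```text
shift [-0.0001 -0.0002  0.0354] turn [ 0.34 -0.15  0.2 ] t 25.9 q [ 0.54  0.06  2.07 -0.    1.    0.82]
[0.38047802 0.34208726 0.11039097]
```

>>> {"fn": "apply_moves", "kwargs": {"moves": [[[0,0,0.012,0.3,0,0,1],[0,0,0.01,0,0,0,1],[0,0,0.006,0,0,0,1],[0,0,0.002,0,0,0,1],[0,0,0,0,0,0,1],[0,0,0,0,0,0,1]]]}}

```text
time: 26.5
eef_pos: [0.383, 0.3437, 0.0809]
tcp_rot: [0.799, 0.601, 0.004, -0.0]
contact_force: [-0.9, 0.2, -1.2]
opening: 0.149
```

```bash
python3 - <<'E'
from h import *
s=ctrl.get_state();p=s['eef_pos'].copy();p[2]=.075;go(p,73.7); print(s['eef_pos'],s['contact_force'])
E
```

```text
shift [-0.     -0.      0.0059] turn [ 0.27 -0.41  0.22] t 26.5 q [0.53 0.11 2.08 0.   0.94 0.81]
[0.3829774  0.34373738 0.08092055] [-0.92490756  0.19392211 -1.176713  ]
```

>>> {"fn": "apply_moves", "kwargs": {"moves": [[[0,0,0.003,0.2,-0.3,0,1],[0,0,0.0025,0,0,0,1],[0,0,0.001,0,0,0,1],[0,0,0,0,0,0,1],[0,0,0,0,0,0,1]]]}}

```text
time: 27.0
eef_pos: [0.3837, 0.3442, 0.075]
tcp_rot: [0.799, 0.601, 0.002, 0.0]
contact_force: [-0.1, 0.1, -1.2]
opening: 0.151
```

```bash
python3 - <<'E'
from h import *
s=ctrl.get_state();p=s['eef_pos'].copy();p[2]=.075;go(p,73.7); print(s['eef_pos'],s['contact_force'])
E
```

```text
shift [-0. -0.  0.] turn [ 0.15 -0.19  0.22] t 27.0 q [0.53 0.13 2.08 0.   0.93 0.81]
[0.38372587 0.34422912 0.07504426] [-0.08977833  0.05197672 -1.17680861]
```

>>> {"fn": "apply_moves", "kwargs": {"moves": [[[0,0,0.001,0,0,0,1],[0,0,0.0005,0,0,0,1],[0,0,0,0,0,0,1],[0,0,0,0,0,0,1]]]}}

```text
time: 27.4
eef_pos: [0.3842, 0.3444, 0.0749]
tcp_rot: [0.799, 0.601, 0.002, 0.0]
contact_force: [-0.0, 0.4, -0.5]
opening: 0.149
```

>>> {"fn": "apply_moves", "kwargs": {"moves": [[[0,0,0,0,0,0,0.6],[0,0,0,0,0,0,0.4],[0,0,0,0,0,0,0.1],[0,0,0,0,0,0,-0.3],[0,0,0,0,0,0,-0.5],[0,0,0,0,0,0,-0.5],[0,0,-0.01,0,0,0,-0.5],[0,0,-0.03,0,0,0,-0.5],[0,0,-0.04,0,0,0,-0.5],[0,0,-0.04,0,0,0,-0.5],[0,0,-0.03,0,0,0,-0.5],[0,0,0,0,0,0,-0.5]]]}}

```text
time: 28.6
eef_pos: [0.3834, 0.3439, 0.2331]
tcp_rot: [0.799, 0.601, 0.003, 0.0]
contact_force: [0.0, 0.1, -0.1]
opening: 0.749
```

```bash
python3 - <<'E'
from h import *
s=ctrl.get_state();print(s['eef_pos'],s['contact_force'],s['opening'])
snap('scene','s12');snap('wrist','w12');snap('top','t12')
A=cv2.imread('pics/s2.png',0);B=cv2.imread('pics/s12.png',0)
for n,(y0,y1,x0,x1) in dict(jar=(262,302,272,328),vial=(200,232,322,344),lid=(305,350,295,345)).items():
    m=cv2.matchTemplate(B[y0-20:y1+20,x0-20:x1+20],A[y0:y1,x0:x1],cv2.TM_CCOEFF_NORMED);print(n,cv2.minMaxLoc(m)[1],np.array(cv2.minMaxLoc(m)[3])-20)
# scoop patch: original in scene0, expected shift from move (.3705,.3324)->(.3842,.3444)
O=cv2.imread('pics/scene0.png',0)[228:292,366:440]
m=cv2.matchTemplate(B,O,cv2.TM_CCOEFF_NORMED);_,v,_,l=cv2.minMaxLoc(m);print('scoop',v,l[0]-366,l[1]-228,'expected',np.array(proj('s12',[.3842,.3444,.05]))-proj('s12',[.3705,.3324,.05]))
# balls in jar: bright blobs through mouth in scene/wrist
for f,c in(('t12',[.4975,.4385,.014]),('w12',[.4975,.4385,.014])): print(f,proj(f,c),proj(f,[.4975,.4385,.12]))
B=cv2.imread('pics/t12.png',0);print(B[194:216,284:308:1][::2,::2])
E
```

```text
[0.38336414 0.34391126 0.23314841] [ 0.02700788  0.08475725 -0.06775518] 0.7488359774780913
jar 0.9959626793861389 [0 0]
vial 0.531309962272644 [20 -3]
lid 0.9963465929031372 [0 0]
scoop 0.6873862147331238 -9 1 expected [-9.79942894  1.34601885]
t12 (np.float64(297.13017884115254), np.float64(207.05535594511238)) (np.float64(295.51047786001544), np.float64(203.69200588082478))
w12 (np.float64(396.4285091028923), np.float64(59.06411545730174)) (np.float64(429.81635863869076), np.float64(40.61097191024112))
[[147 112 145 133 107 104 121 104 113 134 158 128]
 [112 143 126 107 143 161 158 162 157 123 134 144]
 [126 147 105 151 159 160 158 161 165 162 130 149]
 [143 130 134 166 152 163 159 158 165 158 160 131]
 [150 110 210 210 160 160 157 163 164 158 159 123]
 [149 112 224 220 164 160 162 161 151 164 185 128]
 [143 129 185 186 155 159 160 157 154 192 224 140]
 [132 142 144 151 159 157 160 160 156 196 186 144]
 [115 152 138 149 169 150 160 161 154 145 140 151]
 [112 119 151 133 141 165 153 164 133 138 149 130]
 [121 115 122 148 153 147 147 150 150 142 132 128]]
```

>>> {"fn": "apply_moves", "kwargs": {"moves": [[[0,0,-0.02,0,0,0,-0.5],[0.005,0.01,-0.02,0,0,0,-0.5],[0.012,0.02,-0.02,0,0,0,-0.5],[0.012,0.02,-0.02,0,0,0,-0.5],[0.012,0.02,-0.01,0,0,0,-0.5],[0.006,0.013,0,0,0,0,-0.5],[0,0,0,0,0,0,-0.5],[0,0,0,0,0,0,-0.5]]]}}

```text
time: 29.55
eef_pos: [0.4697, 0.3615, 0.295]
tcp_rot: [0.799, 0.601, -0.022, -0.003]
contact_force: [-0.3, -0.6, 0.4]
opening: 0.751
```

```bash
python3 - <<'E'
from h import *
print(ctrl.get_state()['eef_pos'])
snap('wrist','w13');snap('scene','s13');snap('top','t13')
g=cv2.imread('pics/w13.png',0); c=proj('w13',[.4975,.4385,.12]);b=proj('w13',[.4975,.4385,.014]);print('mouth',c,'bottom',b)
m=np.zeros_like(g); K,k,T=ld('w13'); pts=np.array([proj('w13',[.4975+.0205*np.cos(t),.4385+.0205*np.sin(t),.12]) for t in np.linspace(0,6.28,40)],np.int32);cv2.fillPoly(m,[pts],255)
th=np.percentile(g[m>0],50);print('pct',np.percentile(g[m>0],[5,25,50,75,95]))
for t in(165,180,195):
    n,l,st,ce=cv2.connectedComponentsWithStats(((g>t)&(m>0)).astype(np.uint8)); print(t,[(int(a[4]),q.round(0).tolist(),atz('w13',*q,.015)[:2].round(3).tolist()) for a,q in zip(st[1:],ce[1:]) if a[4]>12])
S0=cv2.imread('pics/scene0.png',0);B=cv2.imread('pics/s13.png',0)
for n,(y0,y1,x0,x1) in dict(vial=(200,230,322,344)).items():
    mm=cv2.matchTemplate(B[y0-20:y1+20,x0-20:x1+20],S0[y0:y1,x0:x1],cv2.TM_CCOEFF_NORMED);print(n,cv2.minMaxLoc(mm)[1],np.array(cv2.minMaxLoc(mm)[3])-20)
T0=cv2.imread('pics/top0.png',0);T1=cv2.imread('pics/t13.png',0)
mm=cv2.matchTemplate(T1[170:230,335:390],T0[188:208,352:372],cv2.TM_CCOEFF_NORMED);print('vial top',cv2.minMaxLoc(mm)[1],np.array(cv2.minMaxLoc(mm)[3])-[17,18])
O=S0[228:292,366:440];mm=cv2.matchTemplate(B,O,cv2.TM_CCOEFF_NORMED);print('scoop',cv2.minMaxLoc(mm)[1::2])
print(S0[256:276:1,372:402][::2,::2]); print(B[257:277,363:393][::2,::2])
E
```

```text
[0.46974303 0.3614645  0.29497648]
mouth (np.float64(330.77663704793497), np.float64(91.52248481158499)) bottom (np.float64(330.6276188354155), np.float64(91.40948362066055))
pct [115.   154.25 161.   164.   195.  ]
165 [(94, [334.0, 76.0], [0.506, 0.456]), (85, [319.0, 86.0], [0.485, 0.449]), (132, [336.0, 105.0], [0.499, 0.42])]
180 [(68, [334.0, 75.0], [0.506, 0.457]), (55, [319.0, 85.0], [0.485, 0.45]), (86, [336.0, 105.0], [0.499, 0.42])]
195 [(27, [334.0, 74.0], [0.507, 0.458]), (19, [318.0, 85.0], [0.484, 0.45]), (25, [336.0, 105.0], [0.5, 0.42])]
vial 0.9945263266563416 [0 0]
vial top 0.3202716112136841 [ 13 -15]
scoop (0.6871285438537598, (357, 229))
[[141  61  65  62  75  67 103  75  78  69  78  69  92 141 132]
 [145  58  67  71  73  85  68  70  74  75  68 119 151 137 132]
 [138  67  64  70  77  72  73  70  73  66 106 141 164 154 136]
 [139  61  68  68  74  73  79  74  75 127 106 129 144 145 139]
 [110  68  67  72  71  73  70 111 149 140  81 111 119 140  76]
 [ 73  67  70  70  74  69  90 133 153 159 149  66 150  69  71]
 [ 58  65  72  68  66 128  88 124 144 141 135 136  60  71  72]
 [ 70  69  69  77  98 153  93 102 119 131 122  69  73  75  72]
 [ 66  66  67  20 131 160 153  86 129  90  71  71  75  72  69]
 [ 67  61  67  69 110 141 134 153  62  72  70  79  76  68  99]]
[[ 98  65  69  98  73  79 113  68  74  75  73  69 117 141 135]
 [ 79  72  71  71  96  66  72  75  78  73  65 123 144 136 138]
 [ 64  67  72  78  75  75  75  78  75  68 122 147 138 139 137]
 [ 54  73  73  75  75  73  73  75  80 155 145 143 147 150 148]
 [ 63  74  64  76  75  74  67  77 152 145 146 148 140 155  65]
 [ 65  71  72  79  76  70 124 146 143 143 145 143 143  71  74]
 [ 69  66  68  71  67 139 141 142 143 147 137 129  70  71  78]
 [ 74  68  70  78 160 143 141 146 144 147  94  70  75  77  73]
 [ 67  73  44  53 149 147 145 143 153  59  74  73  77  74  74]
 [ 69  66  70  95 148 143 149 136  62  76  75  79  73  67 124]]
```

```bash
python3 -c "
from plant import ctrl
print(ctrl.sign_off())"
```

```text
the job is handed in; nothing more can be done
None
```

The grinding jar is charged: all three balls are inside it. The job is handed in at about 30 s of the 69 s allowed.

- **Lid:** I lifted the black lid off the jar and laid it at about (0.415, 0.507). That is roughly 0.11 m from the jar.
- **Pour:** I rested the scoop's lip about 4 mm inside the mouth while it was level, by my estimate. Only then did I tip it to about 53°.
- **Scoop:** It stands empty at about (0.384, 0.344), close to where it started, and the gripper let go and moved clear.

**Last checks**
- The wrist camera over the mouth found three separate bright balls at the jar bottom: (0.506, 0.457), (0.485, 0.450) and (0.499, 0.420).
- The scoop's bowl looks uniformly empty.
- In the scene camera the jar, lid and vial all matched with zero pixel shift, and the tool force was about zero.

**Checks that failed or disagreed**
- The vial match in the top camera was poor (0.32). The arm may have been in the way, so I relied on the scene match (0.99).
- The scoop template scored only 0.69, with its shift as expected. The missing balls probably explain that, but I did not measure the scoop's upright angle after letting go.
- During the pour I took balls already in the jar for jammed ones. I nudged and wiggled the spout needlessly, with forces up to about 2 N, and the jar showed no shift.
- I used up all 12 picture views before the end, so the final checks were numerical only.

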